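# Fit the second length stop to the stop fence and set both stops to the pencil lines

## Robot

A 6-joint arm with a two-finger parallel gripper is mounted at the origin on the work surface; the furniture and walls round the work are solid. World frame = base frame: x ahead of the robot, y to its left, z up, the work surface at z = 0. Lengths are in m, angles in degrees, forces in N, time in s.
With the tool pointing down it reaches from about 0.35 to 0.875 m from the base axis. Payload 4.2 kg.
Tool frame: the origin (TCP) lies midway between the tips of the shut fingers; the grasp point (between the pads) lies 19 mm behind it; z points along the fingers, y is the direction in which the jaws open and shut (so a half turn about z gives the same grasp; the last joint's range is limited). The gripper opens to 87 mm and grips with 3 to 60 N. Pads are 19 mm wide; open, the fingers measure 117 mm over their backs; the gripper's body (75 mm by 190 mm) begins 51 mm behind the grasp point.
Start: joints at [-58.808, 22.042, 0.453, 0, -68.411, -14.817], TCP at [0.176, -0.6, 0.223] pointing down, gripper open.
Joint ranges: [-179.83, 179.83], [-69.29, 118.12], [-61.27, 80.66], [-181.25, 117.63], [-171.15, -9.14], [-177.46, 177.46]. Speed limits (degrees/s): [159.86, 159.86, 180, 180, 180, 180].

## Interface

Orientations are given as a 3x3 rotation matrix whose columns are the frame's x, y, z axes.
In Python, from station import sense, capture, get_calibration, finish_job, spot_in, spot_point gives the robot as it stands.
- The arm moves only by the shell command python3 -m inch 'ROWS'. ROWS is JSON, a list of rows, each an object with "fingers": the finger opening in cm, from 0 to 8.7; "delta_pos": the shift along the tool's x, y, z in cm, a list of three; "spin": the turn about the tool's z in degrees. In form: [{"fingers": fingers, "delta_pos": [dx, dy, dz], "spin": spin}, ...]. A call has 1 to 20 rows; each row is the pose to reach, as a shift and turn from the pose commanded when the call began, along the tool's axes at that moment; what a row does not reach only later rows make up. A row lasts 1/10 s, in which the tool goes at most 50 mm and 8.59 degrees, less where a joint would pass 70% of its speed; a pose out of reach is approached as far as the arm can. A call with a gripper value outside its range is refused whole. The fingers move at their own pace and stop on an object; the grip force is fixed at half the most. Time passes only in rows, so rows that repeat a pose let the fingers close. It gives the time, the measured TCP pose, the force and the opening at its end, in the units of the state.
- sense(): the state, without advancing time (a new reading comes with each control period).
- capture(name): name is "side" or "top"; returns the picture (400x640x3 uint8, red, green, blue); there is no depth.
- get_calibration(name): a dict with "K" (3x3 intrinsics, pixels), "dist" ([k1, k2, p1, p2, k3] as OpenCV has them; the pictures are not rectified), "T" (4x4, takes a point from camera to world coordinates). Camera axes: x right, y up, looking along -z (the intrinsics and any distortion apply to the point x, -y, -z); pixel columns grow to the right and rows downward; lengths in m; the calibration is good to about 2 mm. A picture is of the moment at which its call begins. get_calibration takes no time and is no camera call.
- finish_job(): hands the job in, once; it reports no verdict.
Trained networks look in the newest picture that a camera, given by its name, has taken for a name from the list of things; names that differ only in an ending like _2 or _b are one class to them, and where a whole thing is asked for, a point or a joint stands for the part that bears it (a point fixed in the world has none). Each returns a list of dicts, best first, with "conf" (0 to 1); they miss things now and then, are a little off and sometimes report something else, mostly with a low value. They report only what shows in the picture. A call takes as long as a camera call.
- spot_in(camera, target): "extent" ([left, top, right, bottom] as shares, 0 to 1, of the picture: columns of its width, rows of its height, round what is visible of it).
- spot_point(camera, target): "location" ([column, row] as shares, 0 to 1, of the picture: columns of its width, rows of its height: a listed point, or the origin of a listed thing).
The state is a dict: "time_s": time; "joints": joint angles; "joint_velocities": joint speeds; "effort": joint torques, N m; "tcp_pos": TCP position; "ee_rot": TCP orientation; "wrist_force": force on the tool from outside, world axes, zero at the start; "moment": the same for the moment, N m; "gripper_width": opening from 0.0 (shut) to 1.0 (fully open).
Only numpy, scipy, OpenCV 4.12 (cv2) and the standard library are available. Lean on these libraries where they do the work, as an engineer would, in place of code of your own. Each camera call takes 0.05 s, during which the arm holds its last target.

## Task

Set up the stop fence for a two-length batch: bring one length stop to each of the two pencil lines, with the stop's right-hand face (the side towards the saw) on the line. One stop is already on the rail; the loose one goes on at the loading notch - far claw hooked under the rail's far lip, front swung down through the notch - and then slides along. Leave both stops sitting flat and square on the rail, let go of them, and do not knock over or shift the tools and parts standing about.

Things in the scene. Friction and masses are not known exactly. Their poses are not given: they have to be found in the camera images.
- fence: Stop fence fixed to the table, place and yaw vary: wooden batten 24 mm thick (x) under an aluminium T-rail 390 mm long (y -195..195), 60 mm wide (x -30..30), 6 mm thick, top at z = 34 mm: an 18 mm lip overhangs each side, 28 mm above the table. Steel brackets 44 mm high close both ends. Origin: on the table under the rail's centre; y along the rail to the robot's left, +x far side, z up.
- loading_notch (a point): Loading notch: the one gap in the rail's near (-x) lip, 48 mm long in y, taking away the lip's full 18 mm, so that the rail's near edge is there at x = -12 mm. The far lip has no gap. Point: middle of the gap at the height of the rail's top, at x = -21, y = -40 mm in the fence's frame; axes as the fence's.
- mark_1_line (a point): Pencil line across a 24 mm wide strip of masking tape stuck over the rail; the point is on the rail's top, on its centre line, axes as the fence's. The line crosses the rail (along x). 20 to 145 mm left or 135 to 175 mm right of the fence's centre, at least 80 mm from the other line. Both lines may be on one side of the notch. A third strip, without a line, is a leftover of no meaning.
- mark_2_line (a point): The other pencil line, on a strip of the same kind. The lines are alike: either stop may go to either.
- fitted_stop (a joint): Slide of the stop that is already on the rail: the y (m) of the stop's middle in the fence's frame, growing to the robot's left, range -0.172 to 0.175. It starts over or close beside the loading notch, blocking it, moves with about 2 N of friction and stays where it is left. It cannot be lifted off.
- fitted_grip (a point): Centre, half-way up, of the upright black grip (26 mm x, 22 mm y, 50 mm high) of the stop that is already on the rail, of the same shape as the loose one: 67 mm above the table, over the rail's centre line. Axes as the fence's.
- fitted_face (a point): Point on the right-hand (-y) face of the fitted stop's nose; the face lies 18 mm to the right of the grip's centre. It is this face that belongs on a pencil line.
- loose_grip (a point): Loose aluminium stop, about 250 g: centre, half-way up, of its upright black grip, 26 mm (x) by 22 mm (y) by 50 mm high. It starts standing upright on the table on nose and far wall, nose towards the robot within 0.8 rad, this point 59 mm above the table. Seated on the rail this point is 67 mm above the table, over the rail's centre line within 4 mm of play. Axes of the stop.
- loose_face (a point): Point on the right-hand (-y) face of the loose stop's nose, which belongs on a pencil line: at x -47, y -18, z 0 mm in the stop's frame, so 18 mm right of the grip's centre. To fit the stop: over the notch, nose raised some 30 degrees, bring the claw below the far lip from behind, draw the stop towards the robot, then swing the nose down so that the toe drops through the notch.
- loose_stop: The loose stop's frame: origin at the centre of its saddle's underside (rests on the rail), x away from its nose, z up. In mm: saddle x -40..40, y -18..18, z 0..8; grip z 8..58; nose x -60..-34, z -26..8; far wall x 34..40, z -26..0; far claw x 21..40, z -23..-17, 36 wide; near toe x -34..-17, z -23..-17, 30 wide. Its claw and toe are too close to drop straight on over the rail.
- tape_measure: Yellow and black tape measure standing on edge, 39 x 78 x 71 mm; bystander, origin at the centre of its underside.
- offcut_block_5: Wooden offcut 60 x 90 x 45 mm; bystander, origin at the centre of its underside.
- machine_bolt: Steel bolt 57 mm tall standing on its 19 mm head on the right half of the table; bystander, origin at the centre of its underside.
- spare_star_knob: Black star knob, 44 mm across, 46 mm tall, standing close in front of the fence; bystander, origin at the centre of its underside.
- masking_tape: Roll of masking tape lying flat, 104 mm across, 25 mm high, near left; bystander, origin at the centre of its underside.
- offcut_block_7: Wooden offcut 38 x 150 x 25 mm lying close behind the fence; bystander, origin at the centre of its underside.

How it is judged (in metres and radians):
At the end, for the whole second after the job is handed in: At each pencil line stands one stop, right-hand face within 3 mm of the line along the rail. The loose stop sits on the rail: grip centre 64 to 70 mm above the table, within 7 mm of the rail's centre line, tilt under 0.05 rad, square to the rail within 0.08 rad, at rest (((y of fitted_face in the frame of mark_1_line between -0.003 and 0.003 m and y of loose_face in the frame of mark_2_line between -0.003 and 0.003 m) or (y of fitted_face in the frame of mark_2_line between -0.003 and 0.003 m and y of loose_face in the frame of mark_1_line between -0.003 and 0.003 m)) and z of loose_grip in the frame of fence between 0.064 and 0.07 m and x of loose_grip in the frame of fence between -0.007 and 0.007 m and angle between loose_stop's own z axis and vertical below 0.05 rad and angle between the y axis of loose_stop and the y axis of fence, either way round below 0.08 rad and linear speed of loose_stop below 0.01 m/s); the robot touches nothing.
It fails at once if a bystander is shifted by more than 40 mm (distance of any of tape_measure, offcut_block_5, machine_bolt, spare_star_knob, masking_tape, offcut_block_7 from where it was at the start of the episode above 0.04 m).
It fails at once if a standing bystander is knocked over (angle between any of tape_measure, machine_bolt, spare_star_knob's own z axis and vertical above 0.6 rad).
It also fails if it takes over 58 s, if anything falls off the work surface, if the arm or the gripper's body presses on something with over 40 N, if the wrist force passes 120 N, or if a joint passes its speed limit or range.

## Working session

There is one attempt and no reset: what is moved stays moved. The work goes in short steps, Python scripts to look and compute and a shell command to move; the robot and the scene stay as the last step left them, time stands still between calls to the robot, and variables do not carry over. Pictures are saved under pics/ and viewed, and the job is handed in when it is done.

```bash
ls; mkdir -p pics; cat > h.py <<'E'
import numpy as np, cv2
from station import sense, capture, get_calibration, spot_in, spot_point
def snap(cam,name,crop=None,scale=1):
    im=np.asarray(capture(cam)); 
    o=im if crop is None else im[crop[1]:crop[3],crop[0]:crop[2]]
    if scale!=1:o=cv2.resize(o,None,fx=scale,fy=scale,interpolation=cv2.INTER_CUBIC)
    cv2.imwrite(f'pics/{name}.png',cv2.cvtColor(o,cv2.COLOR_RGB2BGR)); 
    cv2.imwrite(f'pics/raw_{name}.png',cv2.cvtColor(im,cv2.COLOR_RGB2BGR)); return im
def ray(cam,u,v):
    c=get_calibration(cam);K=np.array(c['K']);d=np.array(c['dist']);T=np.array(c['T'])
    p=cv2.undistortPoints(np.array([[[u,v]]],float),K,d)[0,0]
    D=T[:3,:3]@np.array([p[0],-p[1],-1.]); return T[:3,3],D
def at(cam,u,v,z):
    o,D=ray(cam,u,v); return o+D*(z-o[2])/D[2]
def proj(cam,P):
    c=get_calibration(cam);K=np.array(c['K']);d=np.array(c['dist']);T=np.array(c['T'])
    q=np.linalg.inv(T)@np.append(P,1); q=q[:3]*[1,-1,-1]
    return cv2.projectPoints(q.reshape(1,1,3),np.zeros(3),np.zeros(3),K,d)[0].ravel()
E
python3 - <<'E'
from h import *
s=sense();print(s['time_s'],s['tcp_pos'],np.round(s['ee_rot'],3).tolist(),s['gripper_width'])
snap('top','top0');snap('side','side0')
for c in('top','side'):
    k=get_calibration(c);print(c,np.round(k['T'],3).tolist(),np.round(k['K'],1).tolist(),k['dist'])
print(sense()['time_s'])
E
```

```text
pics
0.0 [ 0.17605216 -0.59906043  0.22144546] [[-0.959, -0.282, -0.001], [-0.282, 0.959, 0.002], [0.0, 0.002, -1.0]] 1.0014992396840323
top [[-0.006, 0.982, -0.188, 0.268], [-1.0, -0.007, -0.005, 0.065], [-0.006, 0.188, 0.982, 1.137], [0.0, 0.0, 0.0, 1.0]] [[419.2, 0.0, 320.3], [0.0, 419.2, 200.1], [0.0, 0.0, 1.0]] [-0.03391018  0.          0.          0.          0.        ]
side [[-0.863, 0.241, -0.444, 0.038], [-0.504, -0.37, 0.78, 0.855], [0.023, 0.897, 0.441, 0.505], [0.0, 0.0, 0.0, 1.0]] [[396.3, 0.0, 318.4], [0.0, 396.3, 196.3], [0.0, 0.0, 1.0]] [-0.0723355  0.         0.         0.         0.       ]
0.1
```

View pics/top0.png

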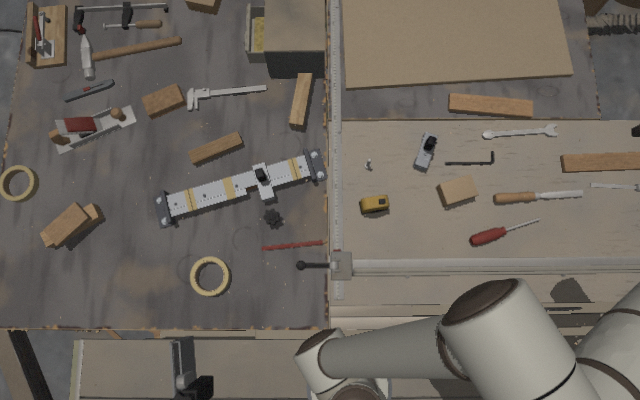

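View pics/side0.png

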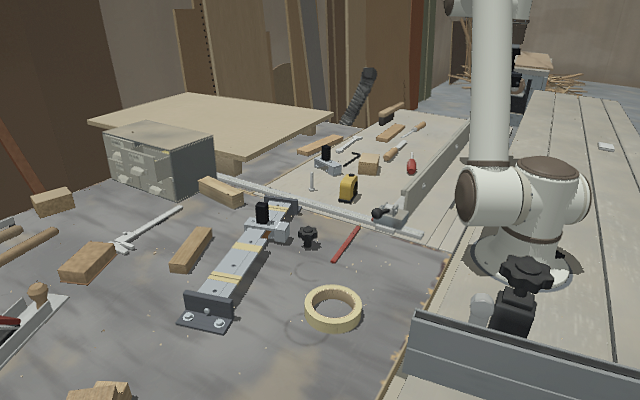

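```bash
python3 - <<'E'
from h import *
Z={'fence':0,'loading_notch':.034,'mark_1_line':.034,'fitted_grip':.067,'fitted_face':.034,'loose_grip':.059,'loose_face':.026,'loose_stop':.026,'tape_measure':0,'offcut_block_5':0,'machine_bolt':0,'spare_star_knob':0,'masking_tape':0,'offcut_block_7':0}
for n,z in Z.items():
    for cam in('top','side'):
        for r in spot_point(cam,n)[:4]:
            if r['conf']<.2: continue
            u=np.array(r['location'])*[640,400]; print(n,cam,round(r['conf'],2),np.round(u,1),np.round(at(cam,*u,z),4)[:2])
print(sense()['time_s'])
E
```

```text
fence top 0.81 [239.5 191.2] [0.5128 0.2955]
fence side 0.59 [254.9 253.5] [0.5186 0.2881]
fence side 0.51 [334.2 315.3] [0.2763 0.3665]
loading_notch top 0.86 [253.2 187.5] [0.5153 0.2518]
loading_notch top 0.39 [261.5 173.7] [0.5536 0.2301]
loading_notch top 0.33 [369.5 165.4] [ 0.5745 -0.0637]
loading_notch side 0.85 [266.  228.9] [0.5268 0.2345]
loading_notch side 0.6 [369.  169.3] [ 0.4745 -0.2319]
mark_1_line top 0.73 [190.7 197.2] [0.49   0.4202]
mark_1_line side 0.53 [223.3 278. ] [0.4857 0.4226]
fitted_grip side 0.73 [260.6 213.1] [0.5455 0.2282]
fitted_face top 0.71 [271.6 193. ] [0.4998 0.2017]
fitted_face side 0.96 [286.7 223.9] [0.4997 0.1898]
loose_grip top 0.7 [425.6 141.4] [ 0.6334 -0.214 ]
loose_grip top 0.46 [255.9 191.8] [0.4981 0.2402]
loose_grip side 0.89 [324.7 153.3] [ 0.6301 -0.221 ]
loose_face top 0.89 [430.8 163. ] [ 0.5824 -0.2334]
loose_face side 0.58 [340.4 163.3] [ 0.583  -0.2458]
loose_stop top 0.6 [428.3 148.2] [ 0.6249 -0.2289]
loose_stop top 0.52 [193.7 195.5] [0.4962 0.4148]
loose_stop side 0.86 [326.7 161.6] [ 0.6286 -0.2342]
tape_measure top 0.69 
[... 161 characters left out ...]
6 [455.4 194.1] [ 0.5001 -0.3039]
offcut_block_5 side 0.73 [192.2 252. ] [0.64   0.3591]
offcut_block_5 side 0.62 [367.8 170.9] [ 0.5037 -0.295 ]
machine_bolt top 0.39 [369.2 168.3] [ 0.5755 -0.0667]
machine_bolt side 0.59 [308.5 192.1] [ 0.5842 -0.0462]
spare_star_knob top 0.49 [273.2 217.9] [0.4371 0.2004]
spare_star_knob side 0.55 [307.8 249.4] [0.428  0.2111]
spare_star_knob side 0.53 [285.4 223.2] [0.5379 0.1408]
masking_tape side 0.71 [331.9 315.3] [0.2798 0.3687]
offcut_block_7 top 0.75 [295.5 167.4] [0.5798 0.14  ]
offcut_block_7 top 0.66 [455.4 194.1] [ 0.5001 -0.3039]
offcut_block_7 side 0.73 [192.2 252. ] [0.64   0.3591]
offcut_block_7 side 0.62 [367.8 170.9] [ 0.5037 -0.295 ]
1.5
```

```bash
python3 - <<'E'
import cv2
t=cv2.imread('pics/raw_top0.png');s=cv2.imread('pics/raw_side0.png')
cv2.imwrite('pics/t1.png',cv2.resize(t[125:250,145:340],None,fx=4,fy=4,interpolation=cv2.INTER_CUBIC))
cv2.imwrite('pics/s1.png',cv2.resize(s[180:340,160:345],None,fx=4,fy=3.75,interpolation=cv2.INTER_CUBIC)[:600])
cv2.imwrite('pics/t2.png',cv2.resize(t[115:225,340:500],None,fx=5,fy=5,interpolation=cv2.INTER_CUBIC))
E
```

```text
(no output)
```

View pics/t1.png

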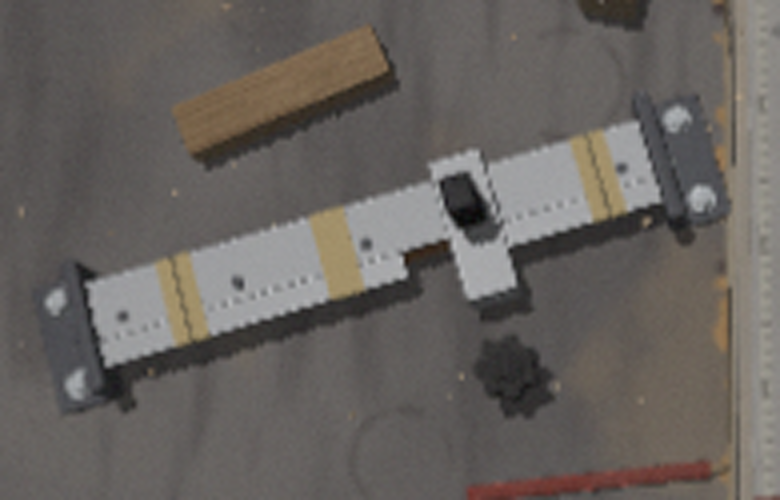

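View pics/s1.png

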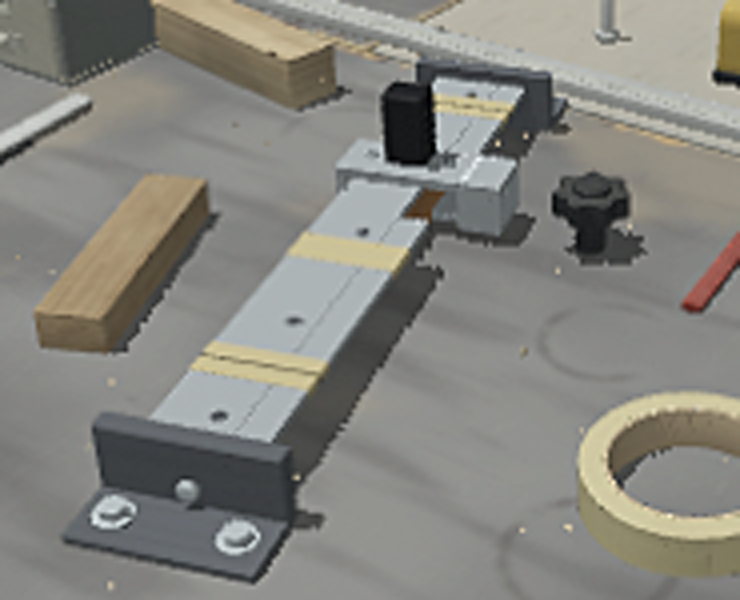

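View pics/t2.png

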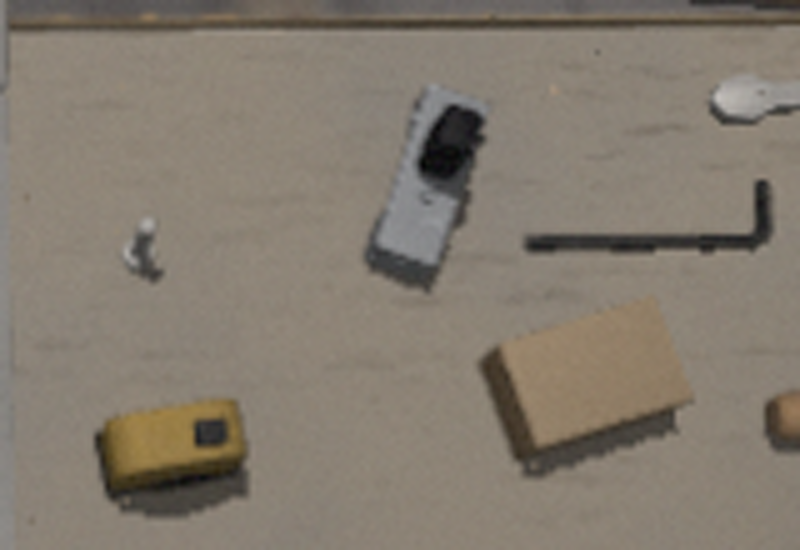

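```bash
python3 - <<'E'
from h import *
def t(x,y,z=.034): return at('top',145+x/4-.4,125+y/4-.4,z)
def s(x,y,z=.034): return at('side',160+x/4-.4,180+y/3.75-.4,z)
P={k:t(*v) for k,v in dict(fl=(88,283),nl=(103,362),fr=(640,122),nr=(662,204),L_f=(176,258),L_n=(192,340),R_f=(590,137),R_n=(610,217),nt_l=(406,258),).items()}
P.update({'s_'+k:s(*v) for k,v in dict(fl=(197,352),L_f=(200,355),L_n=(322,376),fl2=(190,365),nl=(275,437)).items()})
for k,v in P.items(): print(k,np.round(v[:2],4))
print('fit nose right corner top', t(518,288,.042),t(470,303,.042))
# loose stop in t2
def q(x,y,z): return at('top',340+x/5-.4,115+y/5-.4,z)
for n,a in dict(fl=(430,85),fr=(488,103),nl=(375,245),nr=(437,266)).items(): print(n,np.round(q(*a,.034),4))
print('griptop',q(463,122,.084))
E
```

```text
fl [0.4956 0.4863]
nl [0.4415 0.4727]
fr [0.6051 0.113 ]
nr [0.5472 0.098 ]
L_f [0.5124 0.4272]
L_n [0.456  0.4134]
R_f [0.5947 0.1471]
R_n [0.5384 0.1332]
nt_l [0.5111 0.2708]
s_fl [0.5186 0.4271]
s_L_f [0.5156 0.4282]
s_L_n [0.4554 0.4099]
s_fl2 [0.5138 0.4368]
s_nl [0.4429 0.4567]
fit nose right corner top [0.48826834 0.19390393 0.042     ] [0.47832589 0.22577236 0.042     ]
fl [ 0.6703 -0.2221  0.034 ]
fr [ 0.6597 -0.2537  0.034 ]
nl [ 0.5787 -0.1869  0.034 ]
nr [ 0.5667 -0.2201  0.034 ]
griptop [ 0.6314933  -0.22535216  0.084     ]
```

```bash
python3 -m inch '[{"fingers":8.7,"delta_pos":[-58.3,69.0,4],"spin":0},{"fingers":8.7,"delta_pos":[-58.3,69.0,4],"spin":0},{"fingers":8.7,"delta_pos":[-58.3,69.0,4],"spin":0},{"fingers":8.7,"delta_pos":[-58.3,69.0,4],"spin":0},{"fingers":8.7,"delta_pos":[-58.3,69.0,4],"spin":0},{"fingers":8.7,"delta_pos":[-58.3,69.0,4],"spin":0},{"fingers":8.7,"delta_pos":[-58.3,69.0,4],"spin":0},{"fingers":8.7,"delta_pos":[-58.3,69.0,4],"spin":0},{"fingers":8.7,"delta_pos":[-58.3,69.0,4],"spin":0},{"fingers":8.7,"delta_pos":[-58.3,69.0,4],"spin":0},{"fingers":8.7,"delta_pos":[-58.3,69.0,4],"spin":0},{"fingers":8.7,"delta_pos":[-58.3,69.0,4],"spin":0},{"fingers":8.7,"delta_pos":[-58.3,69.0,4],"spin":0},{"fingers":8.7,"delta_pos":[-58.3,69.0,4],"spin":0},{"fingers":8.7,"delta_pos":[-58.3,69.0,4],"spin":0},{"fingers":8.7,"delta_pos":[-58.3,69.0,4],"spin":0},{"fingers":8.7,"delta_pos":[-58.3,69.0,4],"spin":0},{"fingers":8.7,"delta_pos":[-58.3,69.0,4],"spin":0},{"fingers":8.7,"delta_pos":[-58.3,69.0,4],"spin":0},{"fingers":8.7,"delta_pos":[-58.3,69.0,4],"spin":0}]'
python3 - <<'E'
from h import *
s=sense();print(s['time_s'],s['tcp_pos'],np.round(s['ee_rot'],4).tolist(),s['gripper_width'],s['joints'])
snap('side','a1',(160,100,400,300),3); snap('top','a2',(140,60,400,260),3)
E
```

```text
time_s: 3.5
tcp_pos: [0.541, 0.2278, 0.1817]
ee_rot: [[-0.959, -0.283, -0.001], [-0.283, 0.959, -0.001], [0.001, -0.0, -1.0]]
wrist_force: [-0.5, -0.2, -0.3]
gripper_width: 0.998
3.5 [0.5410265  0.22782403 0.18165935] [[-0.959, -0.2835, -0.0012], [-0.2835, 0.959, -0.0008], [0.0013, -0.0004, -1.0]] 0.9983792891783868 [ 3.86284807e+01  2.02281386e+01 -8.46603404e+00 -7.01541747e-03
 -6.13866029e+01 -1.12155994e+02]
```

View pics/a1.png

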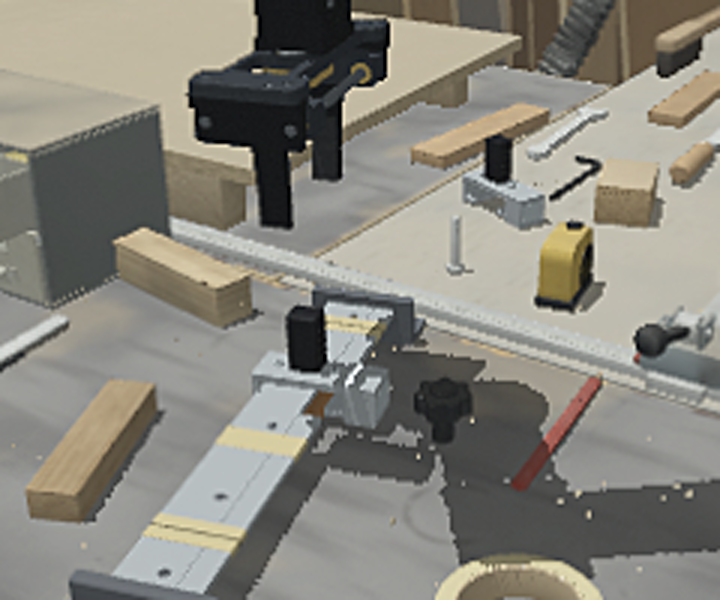

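View pics/a2.png

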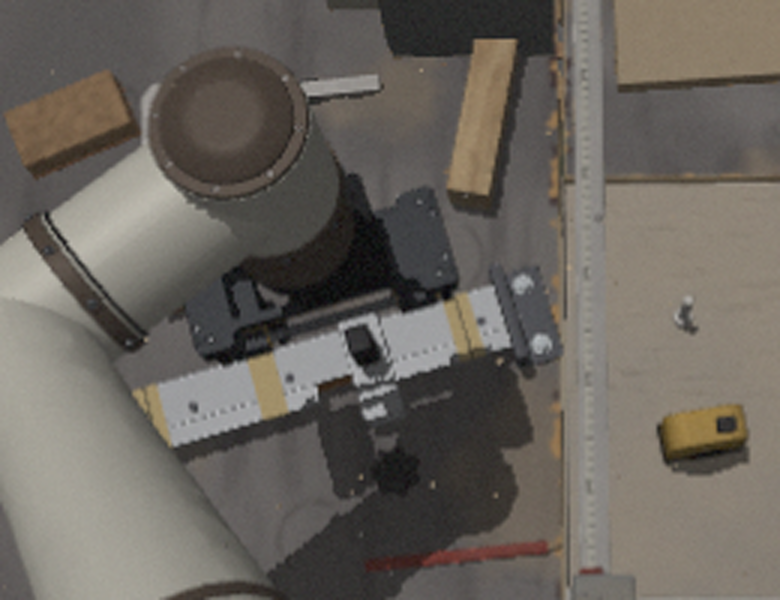

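```bash
python3 -m inch '[{"fingers":5,"delta_pos":[0,0,11.6],"spin":0},{"fingers":5,"delta_pos":[0,0,11.6],"spin":0},{"fingers":5,"delta_pos":[0,0,11.6],"spin":0},{"fingers":5,"delta_pos":[0,0,11.6],"spin":0},{"fingers":2,"delta_pos":[0,0,11.6],"spin":0},{"fingers":1.5,"delta_pos":[0,0,11.6],"spin":0},{"fingers":1.5,"delta_pos":[0,0,11.6],"spin":0},{"fingers":1.5,"delta_pos":[0,0,11.6],"spin":0},{"fingers":1.5,"delta_pos":[0,0,11.6],"spin":0}]'
```

```text
time_s: 4.5
tcp_pos: [0.5413, 0.227, 0.0673]
ee_rot: [[-0.959, -0.282, 0.001], [-0.282, 0.959, 0.001], [-0.001, 0.001, -1.0]]
wrist_force: [-0.7, 0.8, 0.3]
gripper_width: 0.263
```

```bash
python3 -m inch '[{"fingers":1.5,"delta_pos":[0,-2,0],"spin":0},{"fingers":1.5,"delta_pos":[0,-4,0],"spin":0},{"fingers":1.5,"delta_pos":[0,-6,0],"spin":0},{"fingers":1.5,"delta_pos":[0,-7.2,0],"spin":0},{"fingers":1.5,"delta_pos":[0,-7.2,0],"spin":0},{"fingers":1.5,"delta_pos":[0,-7.2,0],"spin":0},{"fingers":3.6,"delta_pos":[0,-7.2,0],"spin":0},{"fingers":3.6,"delta_pos":[0,-7.2,-3],"spin":0},{"fingers":3.6,"delta_pos":[0,-7.2,-8],"spin":0},{"fingers":3.6,"delta_pos":[0,-7.2,-12],"spin":0}]'
python3 - <<'E'
from h import *
snap('side','b1',(200,150,320,260),6); snap('top','b2',(240,130,340,230),6)
E
```

```text
time_s: 5.5
tcp_pos: [0.5608, 0.1583, 0.1878]
ee_rot: [[-0.959, -0.283, -0.001], [-0.283, 0.959, -0.0], [0.001, -0.0, -1.0]]
wrist_force: [1.5, 0.8, 0.4]
gripper_width: 0.403
```

View pics/b1.png

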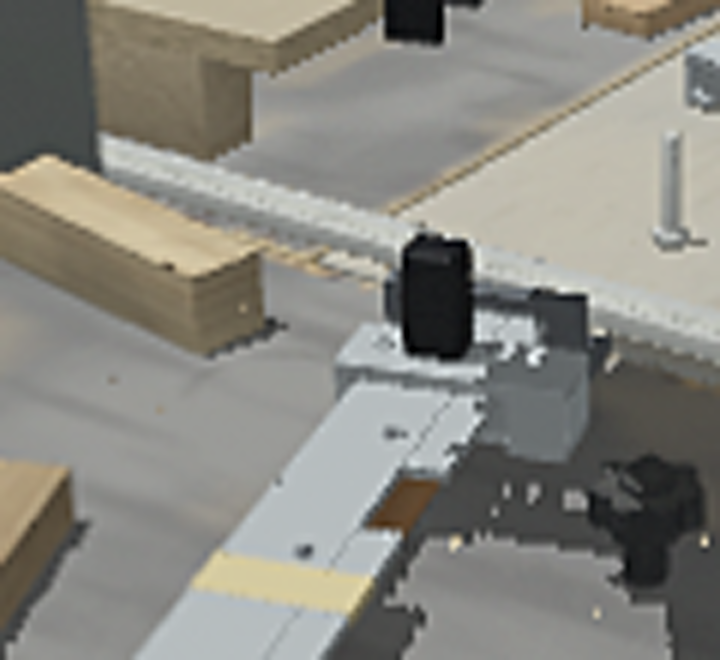

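View pics/b2.png

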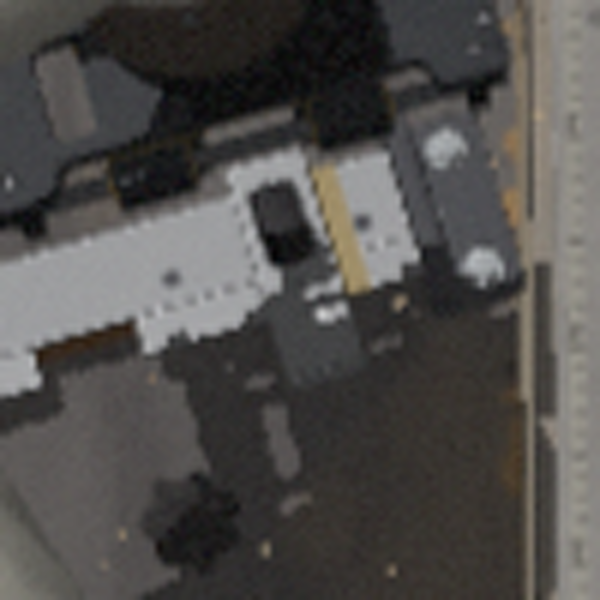

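```bash
python3 -m inch '[{"fingers":6,"delta_pos":[4.2,-38.5,2],"spin":36.8},{"fingers":6,"delta_pos":[4.2,-38.5,2],"spin":36.8},{"fingers":6,"delta_pos":[4.2,-38.5,2],"spin":36.8},{"fingers":6,"delta_pos":[4.2,-38.5,2],"spin":36.8},{"fingers":6,"delta_pos":[4.2,-38.5,2],"spin":36.8},{"fingers":6,"delta_pos":[4.2,-38.5,2],"spin":36.8},{"fingers":6,"delta_pos":[4.2,-38.5,2],"spin":36.8},{"fingers":6,"delta_pos":[4.2,-38.5,2],"spin":36.8},{"fingers":6,"delta_pos":[4.2,-38.5,2],"spin":36.8},{"fingers":6,"delta_pos":[4.2,-38.5,2],"spin":36.8}]'
python3 - <<'E'
from h import *
snap('side','c1',(200,100,400,250),4); snap('top','c2',(140,120,340,240),4)
im=cv2.imread('pics/raw_c2.png')
cv2.imwrite('pics/c3.png',cv2.resize(im[80:220,340:500],None,fx=4,fy=4))
for cam in('top','side'):
  for n,z in(('loose_grip',.059),('mark_1_line',.034),('fitted_face',.034)):
        for r in spot_point(cam,n)[:3]:
            if r['conf']<.3: continue
            u=np.array(r['location'])*[640,400]; print(n,cam,round(r['conf'],2),np.round(u,1),np.round(at(cam,*u,z),4)[:2])
E
```

```text
time_s: 6.6
tcp_pos: [0.6289, -0.2235, 0.1647]
ee_rot: [[-0.937, 0.351, -0.003], [0.351, 0.937, 0.001], [0.003, 0.0, -1.0]]
wrist_force: [0.0, 0.9, -0.3]
gripper_width: 0.688
loose_grip top 0.51 [429.7 142.4] [ 0.6306 -0.2249]
loose_grip top 0.44 [193.5 200.7] [0.4755 0.4044]
mark_1_line top 0.51 [190.9 198. ] [0.4878 0.4196]
mark_1_line top 0.35 [426.2 146.4] [ 0.6275 -0.2213]
fitted_face top 0.84 [299.2 184.5] [0.5227 0.1275]
loose_grip side 0.68 [324.4 153.6] [ 0.6295 -0.2182]
loose_grip side 0.57 [295.8 210.2] [0.4935 0.1602]
loose_grip side 0.49 [306.7 246.8] [0.3892 0.2795]
mark_1_line side 0.77 [221.9 280.7] [0.4825 0.4301]
fitted_face side 0.76 [292.7 207. ] [0.5352 0.1112]
```

View pics/c1.png

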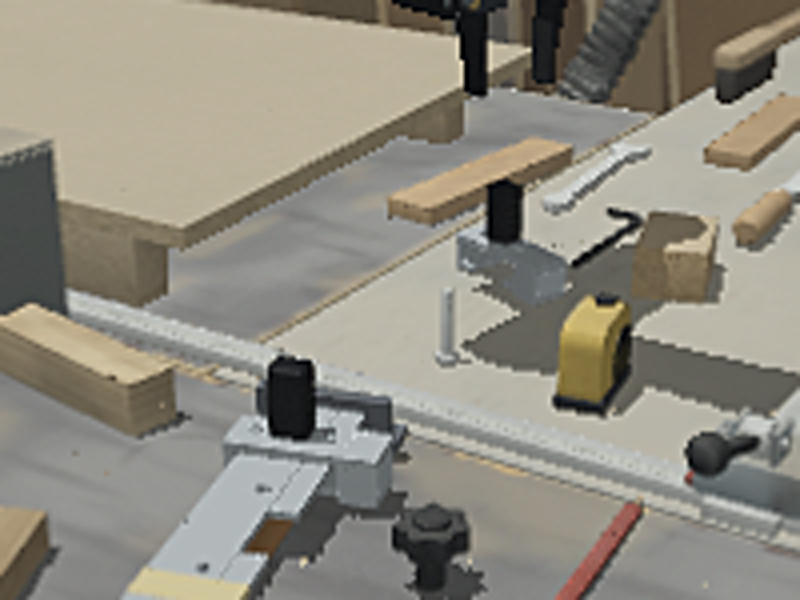

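View pics/c2.png

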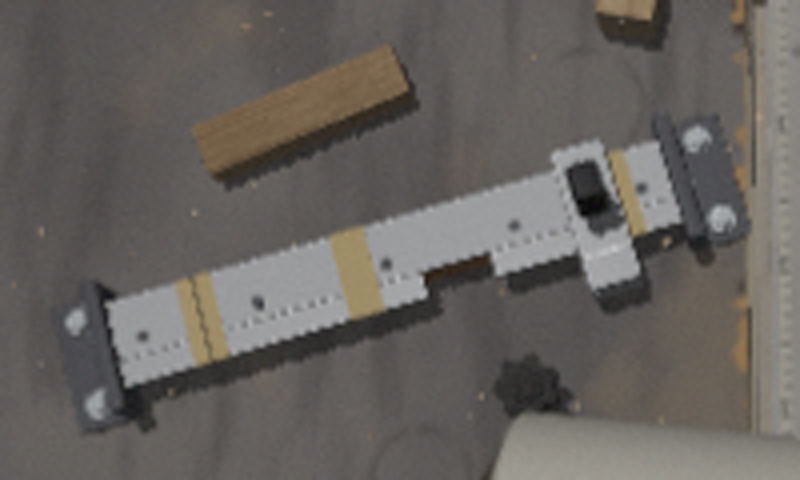

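View pics/c3.png

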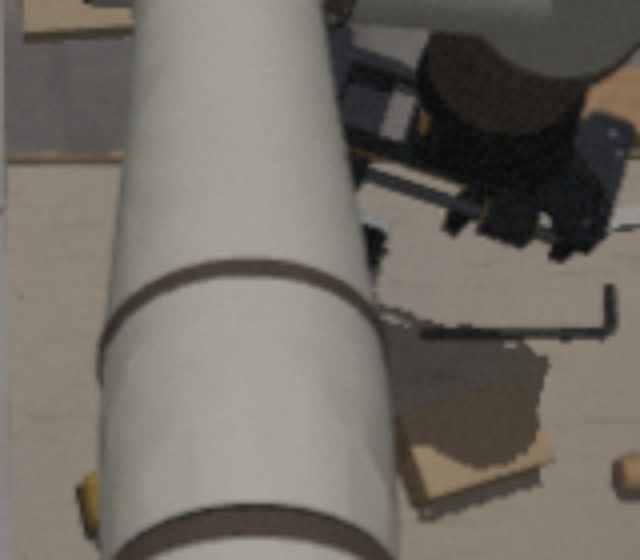

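```bash
cat >> h.py <<'E'
C=np.array([.5224,.2925]);YAW=np.deg2rad(16.05)
X=np.array([np.cos(YAW),np.sin(YAW)]);Y=np.array([-np.sin(YAW),np.cos(YAW)])
def f2w(x,y,z): return np.append(C+x*X+y*Y,z)
def fence(p): d=np.array(p)[:2]-C; return d@X,d@Y
def unwarp(cam,im,y0,y1,x0,x1,z=.034,s=4):
    # s px per mm; columns: y from y1(left) to y0(right), rows: x far to near
    H=int((x1-x0)*s);W=int((y1-y0)*s)
    src=np.float32([proj(cam,f2w(a/1000,b/1000,z)) for a,b in((x1,y1),(x1,y0),(x0,y0),(x0,y1))])
    # local homography (distortion small)
    M=cv2.getPerspectiveTransform(src,np.float32([[0,0],[W,0],[W,H],[0,H]]))
    return cv2.warpPerspective(im,M,(W,H),flags=cv2.INTER_CUBIC)
E
python3 - <<'E'
from h import *
a=cv2.imread('pics/raw_top0.png');b=cv2.imread('pics/raw_c2.png')
A=unwarp('top',a,-200,-100,-40,40);B=unwarp('top',b,-200,-100,-40,40)
cv2.imwrite('pics/d1.png',np.vstack([A[:300],B[:300]]))
A=unwarp('side',cv2.imread('pics/raw_side0.png'),-200,-100,-40,40);B=unwarp('side',cv2.imread('pics/raw_c1.png'),-200,-100,-40,40)
cv2.imwrite('pics/d2.png',np.vstack([A[:300],B[:300]]))
A=unwarp('top',b,-200,200,-60,40,s=2);cv2.imwrite('pics/d3.png',A)
E
```

```text
(no output)
```

View pics/d1.png

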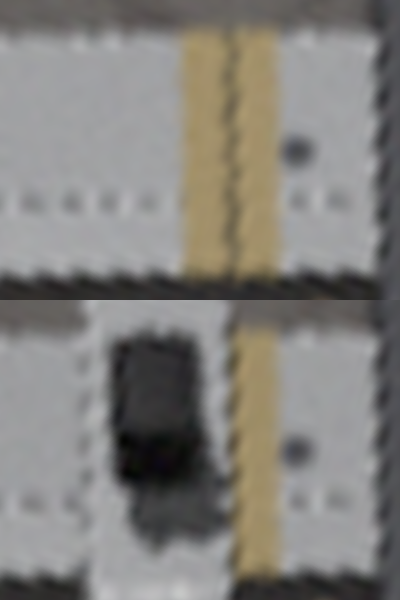

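View pics/d2.png

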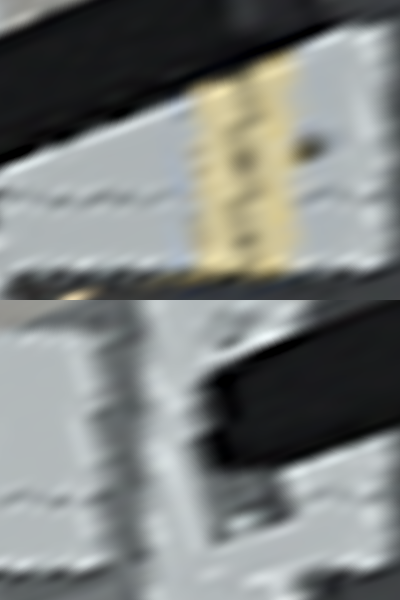

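View pics/d3.png

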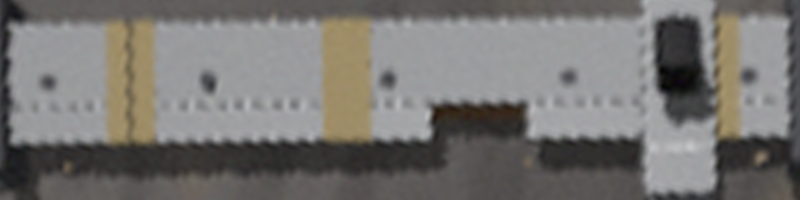

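```bash
python3 -m inch '[{"fingers":6,"delta_pos":[0,0,5],"spin":0},{"fingers":6,"delta_pos":[0,0,9.7],"spin":0},{"fingers":6,"delta_pos":[0,0,9.7],"spin":0},{"fingers":4,"delta_pos":[0,0,9.7],"spin":0},{"fingers":1.5,"delta_pos":[0,0,9.7],"spin":0},{"fingers":1.5,"delta_pos":[0,0,9.7],"spin":0},{"fingers":1.5,"delta_pos":[0,0,9.7],"spin":0},{"fingers":1.5,"delta_pos":[0,0,9.7],"spin":0},{"fingers":1.5,"delta_pos":[0,0,9.7],"spin":0},{"fingers":1.5,"delta_pos":[0,0,8],"spin":0},{"fingers":1.5,"delta_pos":[0,0,4],"spin":0},{"fingers":1.5,"delta_pos":[0,0,0],"spin":0},{"fingers":1.5,"delta_pos":[0,0,-2],"spin":0},{"fingers":1.5,"delta_pos":[0,0,-2],"spin":0}]'
python3 - <<'E'
from h import *
snap('side','e1',(240,50,400,200),4); 
E
```

```text
time_s: 8.4
tcp_pos: [0.6312, -0.2239, 0.19]
ee_rot: [[-0.937, 0.349, 0.007], [0.349, 0.937, -0.001], [-0.007, 0.001, -1.0]]
wrist_force: [0.7, 0.7, -3.1]
gripper_width: 0.252
```

View pics/e1.png

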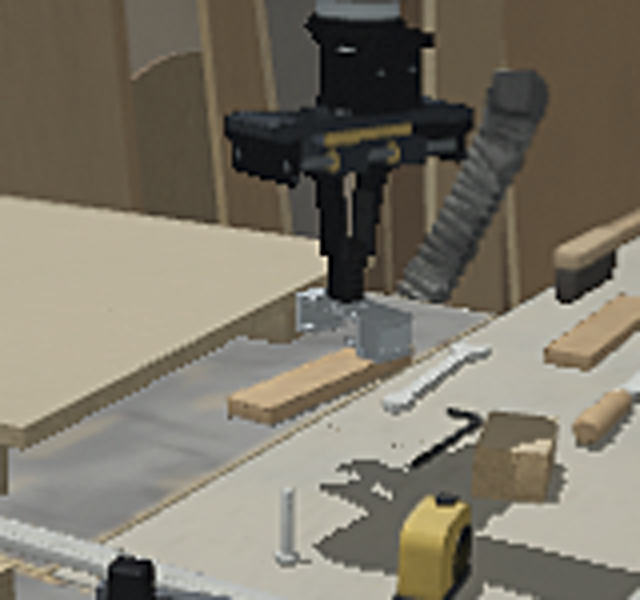

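```bash
python3 -m inch '[{"fingers":1.5,"delta_pos":[38.5,44.4,0],"spin":-36.8},{"fingers":1.5,"delta_pos":[38.5,44.4,0],"spin":-36.8},{"fingers":1.5,"delta_pos":[38.5,44.4,0],"spin":-36.8},{"fingers":1.5,"delta_pos":[38.5,44.4,0],"spin":-36.8},{"fingers":1.5,"delta_pos":[38.5,44.4,0],"spin":-36.8},{"fingers":1.5,"delta_pos":[38.5,44.4,0],"spin":-36.8},{"fingers":1.5,"delta_pos":[38.5,44.4,0],"spin":-36.8},{"fingers":1.5,"delta_pos":[38.5,44.4,0],"spin":-36.8},{"fingers":1.5,"delta_pos":[38.5,44.4,0],"spin":-36.8},{"fingers":1.5,"delta_pos":[38.5,44.4,0],"spin":-36.8},{"fingers":1.5,"delta_pos":[38.5,44.4,0],"spin":-36.8},{"fingers":1.5,"delta_pos":[38.5,44.4,0],"spin":-36.8},{"fingers":1.5,"delta_pos":[38.5,44.4,0],"spin":-36.8},{"fingers":1.5,"delta_pos":[38.5,44.4,2],"spin":-36.8},{"fingers":1.5,"delta_pos":[38.5,44.4,4],"spin":-36.8}]'
python3 - <<'E'
from h import *
s=sense();print(fence(s['tcp_pos']),s['tcp_pos'])
snap('side','f1',(160,130,360,280),4); snap('top','f2',(140,100,340,250),4); 
E
```

```text
time_s: 9.95
tcp_pos: [0.4224, 0.3259, 0.144]
ee_rot: [[-0.959, -0.282, -0.003], [-0.282, 0.959, -0.002], [0.003, -0.002, -1.0]]
wrist_force: [-0.3, 0.6, -4.0]
gripper_width: 0.253
(np.float64(-0.08683492693785504), np.float64(0.059739577643996296)) [0.42243326 0.32590319 0.143952  ]
```

View pics/f1.png

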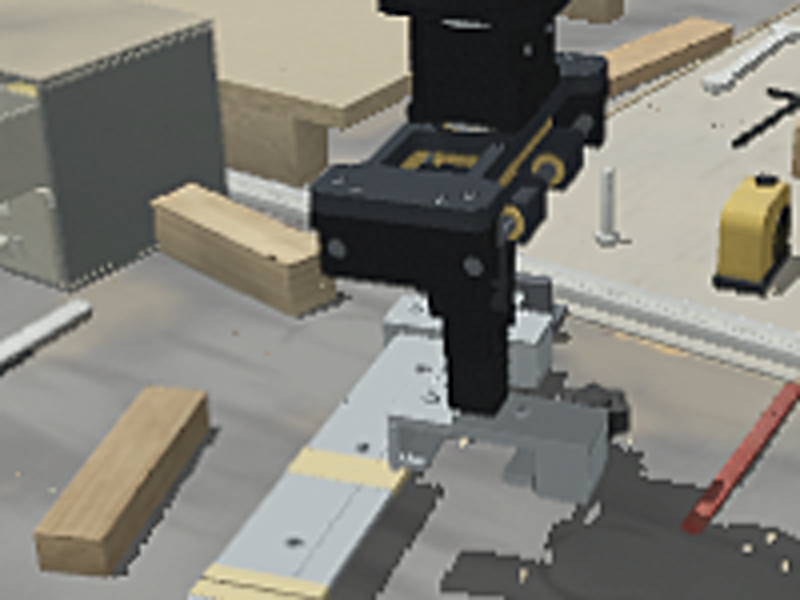

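View pics/f2.png

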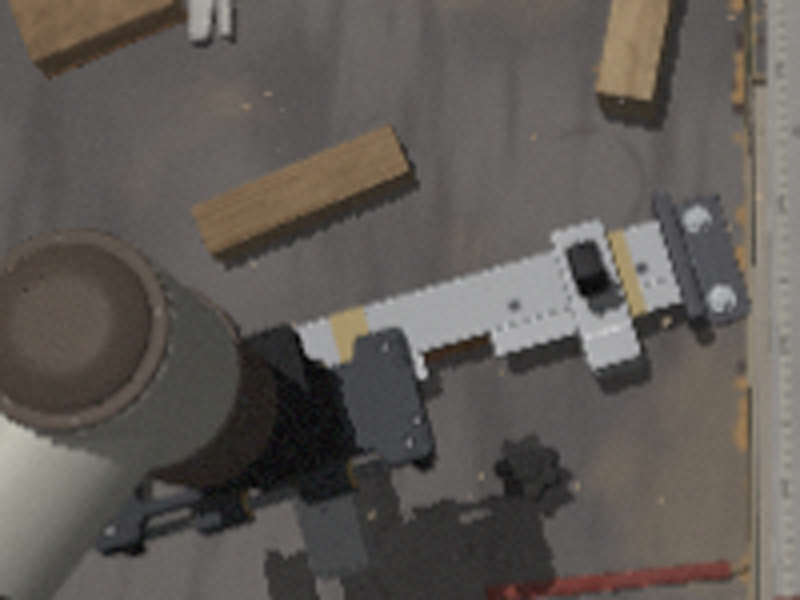

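```bash
python3 - <<'E'
from h import *
def c(x,y,z): u=proj('side',f2w(x,y,z)); return np.round((u-[160,130])*4)
x=-.087;y=.06;z=.144
print('tip near',c(x,y+.017,z),'tip far',c(x,y-.017,z))
for dz in (.034,.042,.05,.055):
    o=z-dz; print(dz,'nose bottom near-left',c(x-.06,y+.018,o-.026),'nose top',c(x-.06,y+.018,o+.008),'saddle far top',c(x+.04,y+.018,o+.008),c(x+.04,y+.018,o-.026))
E
```

```text
tip near [464. 358.] tip far [488. 324.]
0.034 nose bottom near-left [588. 489.] nose top [589. 427.] saddle far top [385. 395.] [388. 455.]
0.042 nose bottom near-left [588. 503.] nose top [588. 441.] saddle far top [385. 409.] [389. 469.]
0.05 nose bottom near-left [587. 517.] nose top [588. 456.] saddle far top [386. 424.] [390. 483.]
0.055 nose bottom near-left [587. 525.] nose top [588. 465.] saddle far top [387. 432.] [390. 492.]
```

```bash
python3 -m inch '[{"fingers":1.5,"delta_pos":[0,0,3],"spin":0},{"fingers":1.5,"delta_pos":[0,0,4.9],"spin":0},{"fingers":1.5,"delta_pos":[-1.0,0,4.9],"spin":0},{"fingers":1.5,"delta_pos":[-1.5,0,4.9],"spin":0},{"fingers":1.5,"delta_pos":[-2,0,4.9],"spin":0},{"fingers":1.5,"delta_pos":[-2.5,0,4.9],"spin":0},{"fingers":1.5,"delta_pos":[-3,0,4.9],"spin":0},{"fingers":1.5,"delta_pos":[-3,0,4.9],"spin":0}]'
python3 - <<'E'
from h import *
s=sense();print(fence(s['tcp_pos']),s['tcp_pos'])
snap('side','g1',(160,130,360,280),4)
E
```

```text
time_s: 10.85
tcp_pos: [0.4519, 0.3342, 0.099]
ee_rot: [[-0.96, -0.281, -0.003], [-0.281, 0.96, -0.002], [0.003, -0.002, -1.0]]
wrist_force: [-5.5, -1.5, 1.6]
gripper_width: 0.251
(np.float64(-0.05621297522140948), np.float64(0.05956523033638198)) [0.4519098  0.33420188 0.09895513]
```

View pics/g1.png

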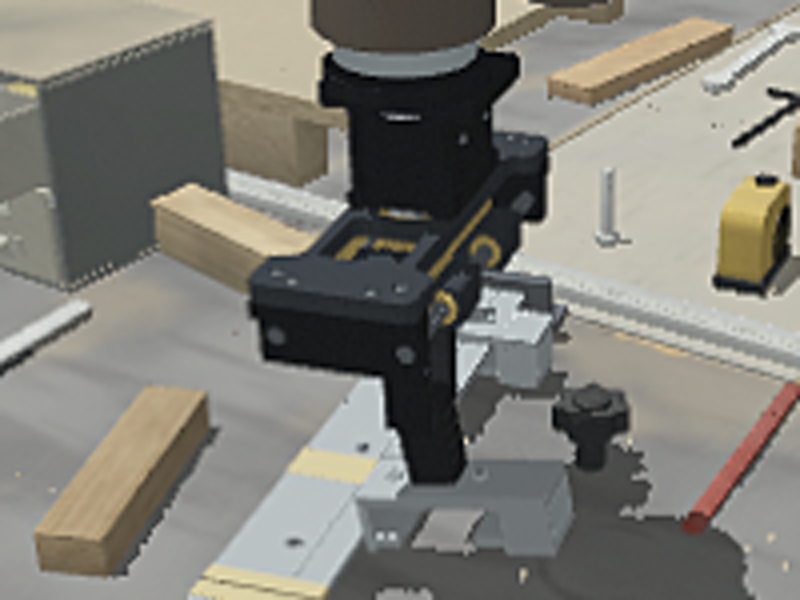

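```bash
python3 -m inch '[{"fingers":1.5,"delta_pos":[-0.5,0,0],"spin":0},{"fingers":1.5,"delta_pos":[-1,0,0],"spin":0},{"fingers":1.5,"delta_pos":[-1.5,0,0],"spin":0},{"fingers":1.5,"delta_pos":[-2.2,0,0],"spin":0},{"fingers":1.5,"delta_pos":[-2.2,0,0],"spin":0},{"fingers":1.5,"delta_pos":[-2.2,0,0],"spin":0}]'
python3 - <<'E'
from h import *
s=sense();print(fence(s['tcp_pos']),s['tcp_pos'])
snap('side','g2',(160,130,360,280),4)
E
```

```text
time_s: 11.5
tcp_pos: [0.4744, 0.3413, 0.1007]
ee_rot: [[-0.959, -0.282, 0.001], [-0.282, 0.959, 0.0], [-0.001, -0.0, -1.0]]
wrist_force: [-3.9, -2.7, 6.1]
gripper_width: 0.249
(np.float64(-0.03259302931962181), np.float64(0.06017289396404339)) [0.47444105 0.34131621 0.10074342]
```

View pics/g2.png

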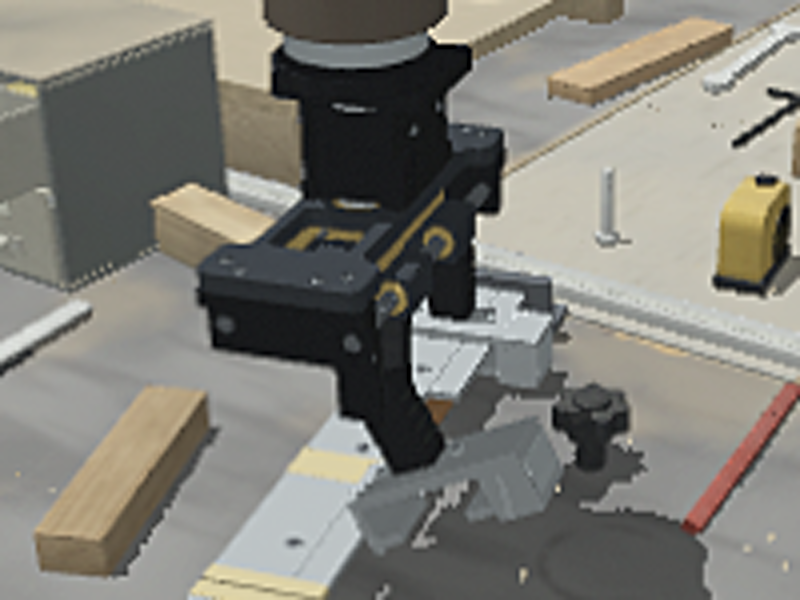

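```bash
python3 - <<'E'
import cv2
s=cv2.imread('pics/raw_g2.png')
cv2.imwrite('pics/g3.png',cv2.resize(s[220:280,235:315],None,fx=10,fy=10,interpolation=cv2.INTER_CUBIC))
E
```

```text
(no output)
```

View pics/g3.png

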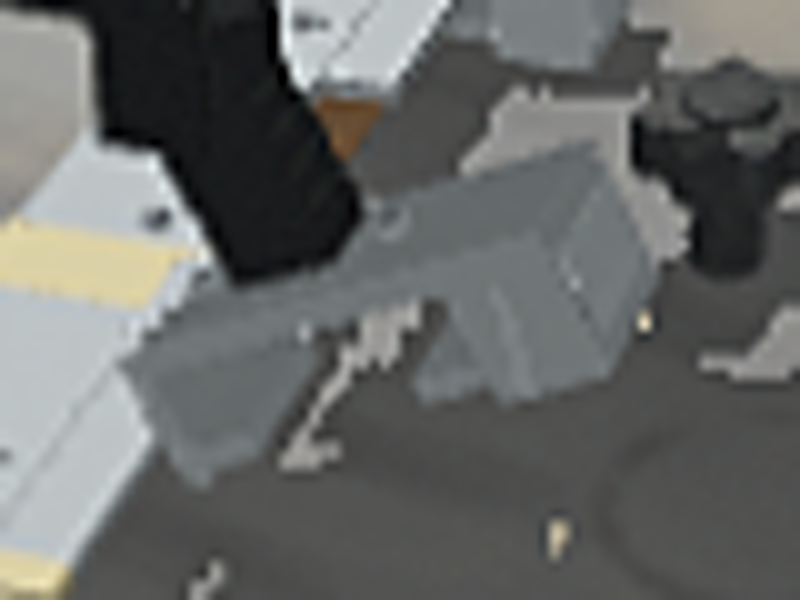

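```bash
cat >> h.py <<'E'
def fitstop(pts,x0=(-.05,.06,.055,30),fy=None):
    from scipy.optimize import least_squares
    def P(p,q):
        t=np.deg2rad(p[3]);c,s=np.cos(t),np.sin(t);a,b,z=np.array(q)/1000
        return f2w(p[0]+a*c+z*s,p[1]+b,p[2]-a*s+z*c)
    f=lambda p:np.concatenate([proj('side',P(p,q))-u for q,u in pts])
    r=least_squares(f,x0,x_scale=[.01,.01,.01,10]);return r.x,r.fun.reshape(-1,2)
E
python3 - <<'E'
from h import *
raw={(40,18,8):(122,365),(40,18,-26):(195,488),(-34,18,-26):(515,405),(-60,18,-26):(610,378),(-60,18,8):(540,235),(-60,-18,8):(597,145),(-60,-18,-26):(655,265)}
pts=[(k,np.array(v)/10-.45+[235,220]) for k,v in raw.items()]
p,r=fitstop(pts);print(np.round(p,4));print(np.round(r,1).tolist())
s=sense();print(fence(s['tcp_pos']),s['tcp_pos'][2])
E
```

```text
[-0.0549  0.0431  0.0515 27.4856]
[[0.1, -0.8], [0.7, 0.3], [-1.2, 0.2], [0.4, -0.2], [-0.4, -0.2], [-0.6, -0.6], [1.1, 1.3]]
(np.float64(-0.032614041942026946), np.float64(0.06015560574811553)) 0.10074431095444268
```

```bash
cat >> h.py <<'E'
def fitstop2(pts,y,x0=(-.05,.055,30),cam='side'):
    from scipy.optimize import least_squares
    def P(p,q):
        t=np.deg2rad(p[2]);c,s=np.cos(t),np.sin(t);a,b,z=np.array(q)/1000
        return f2w(p[0]+a*c+z*s,y+b,p[1]-a*s+z*c)
    f=lambda p:np.concatenate([proj(cam,P(p,q))-u for q,u in pts])
    r=least_squares(f,x0,x_scale=[.01,.01,10]);return r.x,r.fun.reshape(-1,2)
E
python3 - <<'E'
from h import *
raw={(40,18,8):(122,365),(40,18,-26):(195,488),(-34,18,-26):(515,405),(-60,18,-26):(610,378),(-60,18,8):(540,235),(-60,-18,8):(597,145),(-60,-18,-26):(655,265)}
pts=[(k,np.array(v)/10-.45+[235,220]) for k,v in raw.items()]
p,r=fitstop2(pts,.06);print(np.round(p,4));print(np.round(r,1).tolist())
E
```

```text
[-0.061   0.0635 27.6863]
[[-0.8, -0.6], [0.1, 0.8], [-1.1, 0.4], [0.8, -0.1], [-0.3, -0.4], [-0.3, -1.1], [1.6, 1.1]]
```

```bash
python3 - <<'E'
from h import *
for a in((175,105),(372,25),(392,75),(195,160)):
    print(np.round(fence(at('top',145+a[0]/4-.4,125+a[1]/4-.4,.025)),4))
E
python3 -m inch '[{"fingers":1.5,"delta_pos":[0.5,0,-1],"spin":0},{"fingers":1.5,"delta_pos":[0.5,0,-5],"spin":0},{"fingers":1.5,"delta_pos":[0,-2,-7],"spin":0},{"fingers":1.5,"delta_pos":[-3,-5,-7],"spin":0},{"fingers":1.5,"delta_pos":[-6,-8,-7],"spin":0},{"fingers":1.5,"delta_pos":[-9.2,-10,-7],"spin":0},{"fingers":1.5,"delta_pos":[-9.2,-10,-7],"spin":0},{"fingers":1.5,"delta_pos":[-9.2,-10,-5],"spin":0},{"fingers":1.5,"delta_pos":[-9.2,-10,-4],"spin":0},{"fingers":1.5,"delta_pos":[-9.2,-10,-4],"spin":0}]'
python3 - <<'E'
from h import *
s=sense();print(fence(s['tcp_pos']),s['tcp_pos'])
im=snap('side','h1',(200,130,360,250),5); snap('top','h2',(200,100,340,220),5)
E
```

```text
[0.1368 0.1108]
[ 0.154  -0.0354]
[ 0.1145 -0.0398]
[0.0942 0.1063]
time_s: 12.55
tcp_pos: [0.5889, 0.2712, 0.1362]
ee_rot: [[-0.959, -0.282, -0.003], [-0.282, 0.959, -0.002], [0.003, -0.001, -1.0]]
wrist_force: [-0.6, -0.4, -3.0]
gripper_width: 0.246
(np.float64(0.058038697775605906), np.float64(-0.038912185531136484)) [0.58893468 0.27115089 0.13615277]
```

View pics/h1.png

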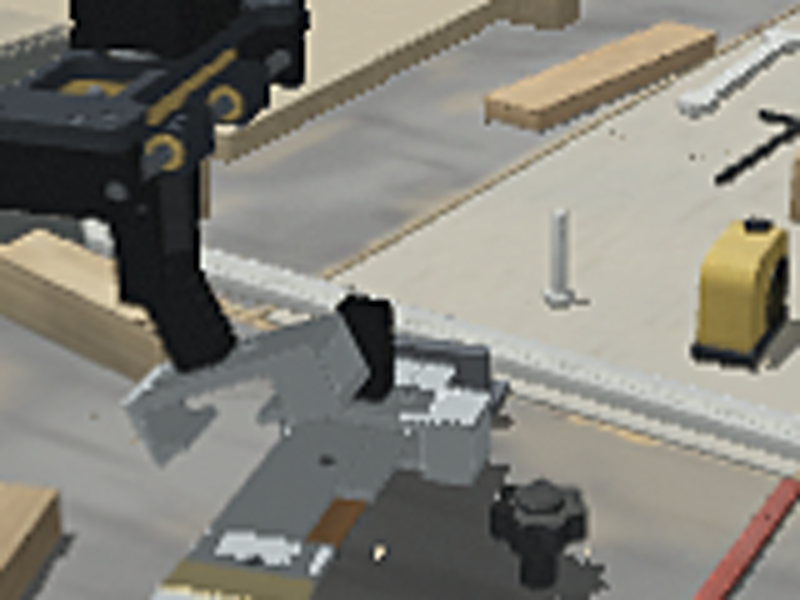

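View pics/h2.png

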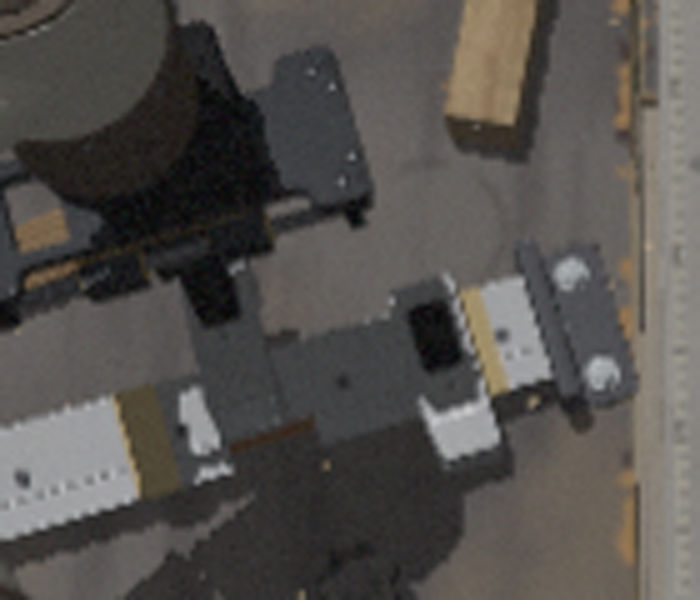

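```bash
python3 - <<'E'
import cv2
s=cv2.imread('pics/raw_h1.png')
cv2.imwrite('pics/h3.png',cv2.resize(s[185:230,220:285],None,fx=12,fy=12,interpolation=cv2.INTER_CUBIC))
E
```

```text
(no output)
```

View pics/h3.png

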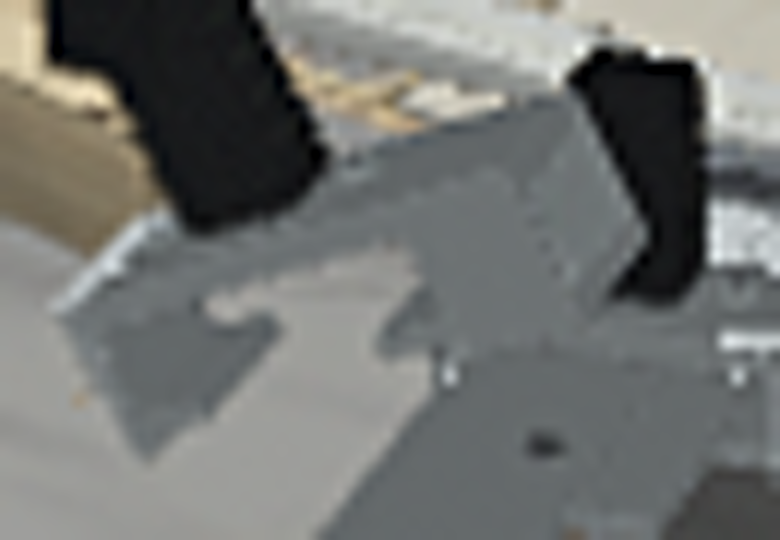

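```bash
python3 - <<'E'
from h import *
raw={(40,18,8):(55,310),(40,18,-26):(148,460),(-60,18,-26):(600,300),(-60,-18,8):(572,95),(-60,-18,-26):(645,235),(21,-18,-17):(278,325),(21,18,-23):(210,415)}
pts=[(k,np.array(v)/12-.45+[220,185]) for k,v in raw.items()]
p,r=fitstop2(pts,-.039,(0.03,.09,30));print(np.round(p,4));print(np.round(r,1).tolist())
p,r=fitstop(pts,(.03,-.039,.09,30));print(np.round(p,4));print(np.round(r,1).tolist())
E
```

```text
[ 0.0316  0.0984 26.418 ]
[[-0.0, 0.1], [-0.5, 0.5], [-1.1, 1.8], [0.1, -1.8], [0.9, -0.2], [0.2, -1.3], [0.5, 0.9]]
[ 0.038  -0.053   0.0903 26.2995]
[[0.4, -0.0], [-0.2, 0.2], [-1.5, 1.8], [-0.2, -1.4], [0.5, -0.0], [0.3, -1.3], [0.7, 0.7]]
```

```bash
python3 -m inch '[{"fingers":1.5,"delta_pos":[0,0,2],"spin":0},{"fingers":1.5,"delta_pos":[0,0,3.5],"spin":0},{"fingers":1.5,"delta_pos":[0,0,4.8],"spin":0},{"fingers":1.5,"delta_pos":[0,0,4.8],"spin":0},{"fingers":1.5,"delta_pos":[0,0,4.8],"spin":0}]'
python3 - <<'E'
from h import *
s=sense();print(fence(s['tcp_pos']),s['tcp_pos'])
im=snap('side','i1',(215,180,295,240),10)
E
```

```text
time_s: 13.15
tcp_pos: [0.5906, 0.2719, 0.0903]
ee_rot: [[-0.959, -0.283, 0.001], [-0.283, 0.959, 0.0], [-0.001, -0.0, -1.0]]
wrist_force: [0.7, -0.4, -3.1]
gripper_width: 0.247
(np.float64(0.0598120907895227), np.float64(-0.03861644333576494)) [0.59055719 0.27192541 0.09026134]
```

View pics/i1.png

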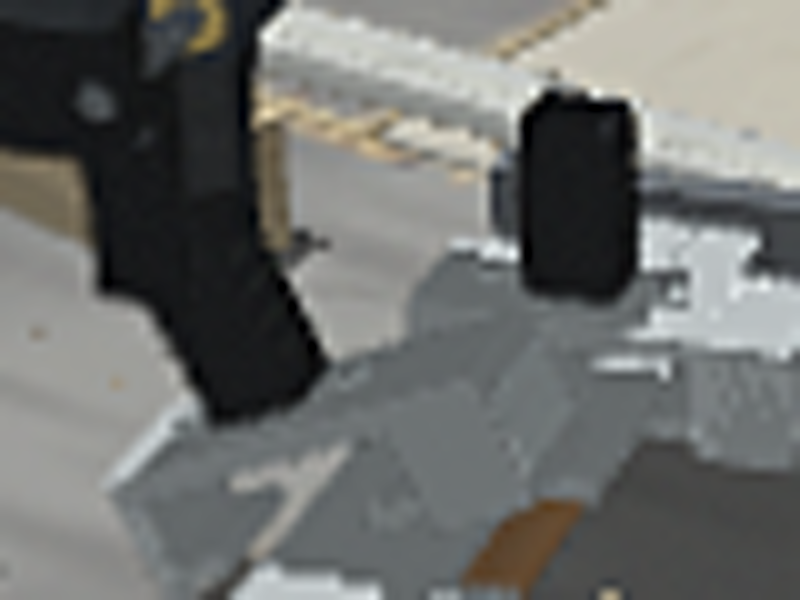

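```bash
python3 -m inch '[{"fingers":1.5,"delta_pos":[0,0,0.3],"spin":0},{"fingers":1.5,"delta_pos":[0,0,0.3],"spin":0},{"fingers":1.5,"delta_pos":[0.8,0,0.3],"spin":0},{"fingers":1.5,"delta_pos":[1.6,0,0.3],"spin":0},{"fingers":1.5,"delta_pos":[1.6,0,0.3],"spin":0},{"fingers":1.5,"delta_pos":[1.6,0,0.3],"spin":0}]'
python3 - <<'E'
from h import *
s=sense();print(fence(s['tcp_pos']),s['tcp_pos'])
im=snap('side','i2',(215,180,295,240),10)
E
```

```text
time_s: 13.8
tcp_pos: [0.5744, 0.2669, 0.0868]
ee_rot: [[-0.959, -0.282, 0.0], [-0.282, 0.959, -0.0], [0.0, -0.0, -1.0]]
wrist_force: [-0.1, -0.5, -3.1]
gripper_width: 0.249
(np.float64(0.04286383744787113), np.float64(-0.03892779339298283)) [0.57435564 0.26694041 0.08683849]
```

View pics/i2.png

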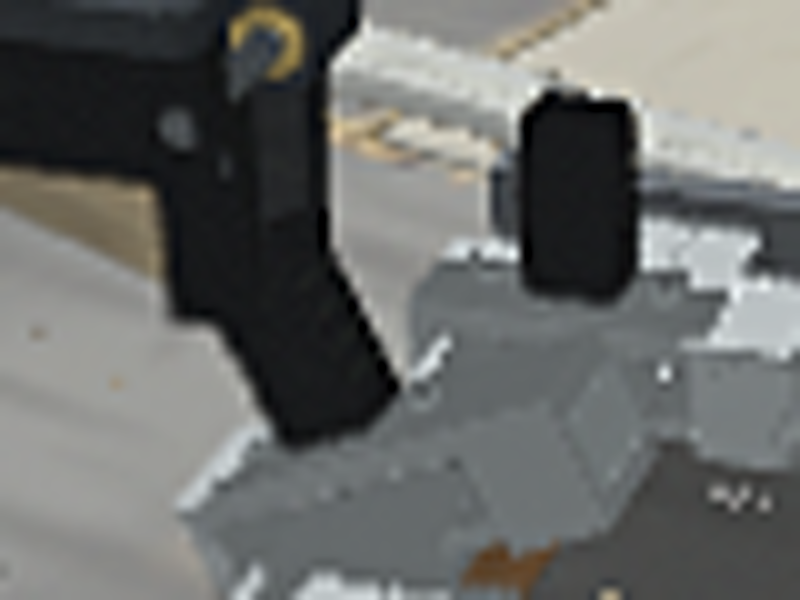

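```bash
python3 -m inch '[{"fingers":1.5,"delta_pos":[0.4,0,0],"spin":0},{"fingers":1.5,"delta_pos":[0.8,0,0],"spin":0},{"fingers":1.5,"delta_pos":[1.0,0,0],"spin":0},{"fingers":1.5,"delta_pos":[1.0,0,0],"spin":0}]'
```

```text
time_s: 14.25
tcp_pos: [0.5646, 0.264, 0.0864]
ee_rot: [[-0.959, -0.282, -0.001], [-0.282, 0.959, -0.0], [0.001, -0.0, -1.0]]
wrist_force: [0.1, -0.2, -4.0]
gripper_width: 0.242
```

```bash
python3 -m inch '[{"fingers":1.5,"delta_pos":[0.4,0,0.1],"spin":0},{"fingers":1.5,"delta_pos":[0.8,0,0.15],"spin":0},{"fingers":1.5,"delta_pos":[1.2,0,0.25],"spin":0},{"fingers":1.5,"delta_pos":[1.6,0,0.35],"spin":0},{"fingers":1.5,"delta_pos":[1.8,0,0.4],"spin":0}]'
python3 - <<'E'
from h import *
s=sense();print(fence(s['tcp_pos']),s['tcp_pos'])
im=snap('side','j2',(215,180,295,240),10)
E
```

```text
time_s: 14.75
tcp_pos: [0.5484, 0.2594, 0.0837]
ee_rot: [[-0.959, -0.282, 0.002], [-0.282, 0.959, 0.001], [-0.002, 0.0, -1.0]]
wrist_force: [2.0, -0.3, 3.1]
gripper_width: 0.25
(np.float64(0.015822657797844555), np.float64(-0.038944519227514664)) [0.54837313 0.25944809 0.0836581 ]
```

View pics/j2.png

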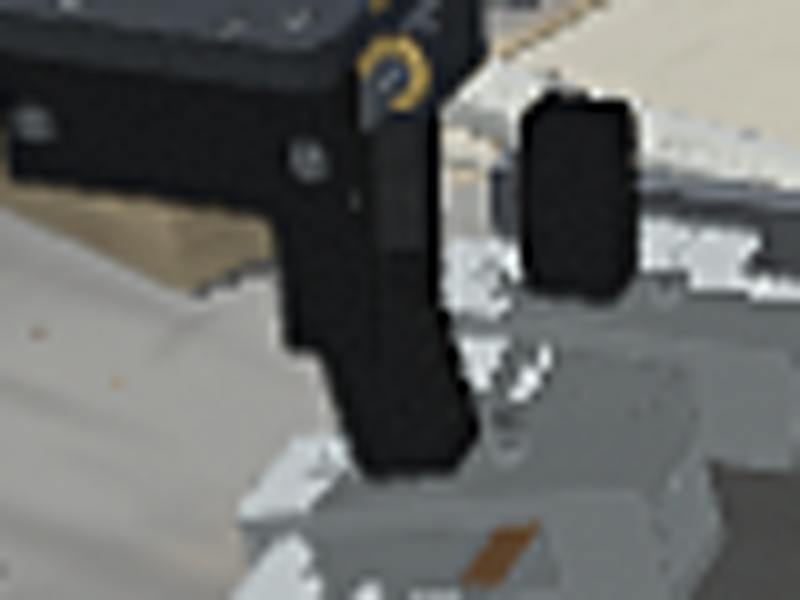

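Swinging down well (low force, tilt now about 12°). Finish the swing.

```bash
python3 -m inch '[{"fingers":1.5,"delta_pos":[0.4,0,0.2],"spin":0},{"fingers":1.5,"delta_pos":[0.8,0,0.4],"spin":0},{"fingers":1.5,"delta_pos":[1.2,0,0.6],"spin":0},{"fingers":1.5,"delta_pos":[1.6,0,0.75],"spin":0},{"fingers":1.5,"delta_pos":[1.6,0,0.75],"spin":0}]'
python3 - <<'E'
from h import *
s=sense();print(fence(s['tcp_pos']),s['tcp_pos'])
im=snap('side','j3',(215,180,295,240),10)
E
```

```text
time_s: 15.3
tcp_pos: [0.5352, 0.2558, 0.0779]
ee_rot: [[-0.959, -0.284, 0.007], [-0.284, 0.959, 0.003], [-0.008, 0.001, -1.0]]
wrist_force: [4.5, -1.4, 7.7]
gripper_width: 0.25
(np.float64(0.002167602037992044), np.float64(-0.038861514730795486)) [0.53522739 0.25575257 0.07787351]
```

View pics/j3.png

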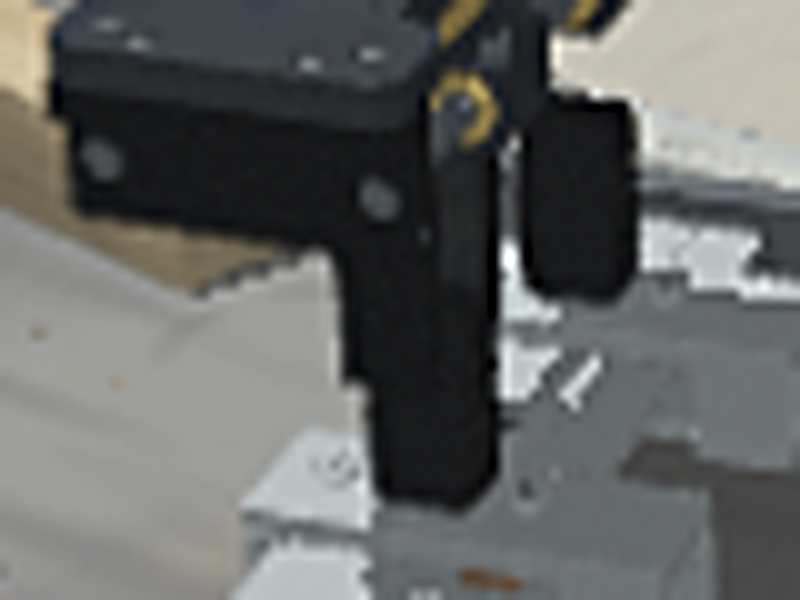

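```bash
python3 -m inch '[{"fingers":3.6,"delta_pos":[0,0,0],"spin":0},{"fingers":3.6,"delta_pos":[0,0,0],"spin":0},{"fingers":3.6,"delta_pos":[0,0,0],"spin":0},{"fingers":3.6,"delta_pos":[0,0,0.5],"spin":0},{"fingers":3.6,"delta_pos":[0,0,1.0],"spin":0},{"fingers":3.6,"delta_pos":[0,0,1.0],"spin":0}]'
python3 - <<'E'
from h import *
s=sense();print(fence(s['tcp_pos']),s['tcp_pos'])
im=snap('side','k1',(215,180,295,240),10)
im=snap('top','k2',(200,120,320,220),6)
E
```

```text
time_s: 15.95
tcp_pos: [0.5316, 0.254, 0.0636]
ee_rot: [[-0.96, -0.282, -0.003], [-0.282, 0.96, -0.002], [0.003, -0.001, -1.0]]
wrist_force: [0.5, -0.0, -0.2]
gripper_width: 0.411
(np.float64(-0.0017768039500371412), np.float64(-0.03950239232540771)) [0.53161392 0.25404614 0.06358299]
```

View pics/k1.png

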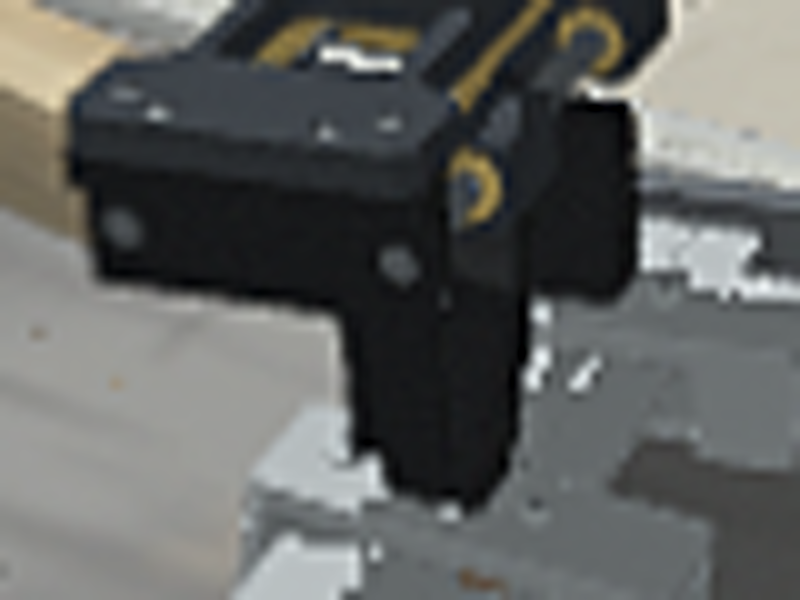

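View pics/k2.png

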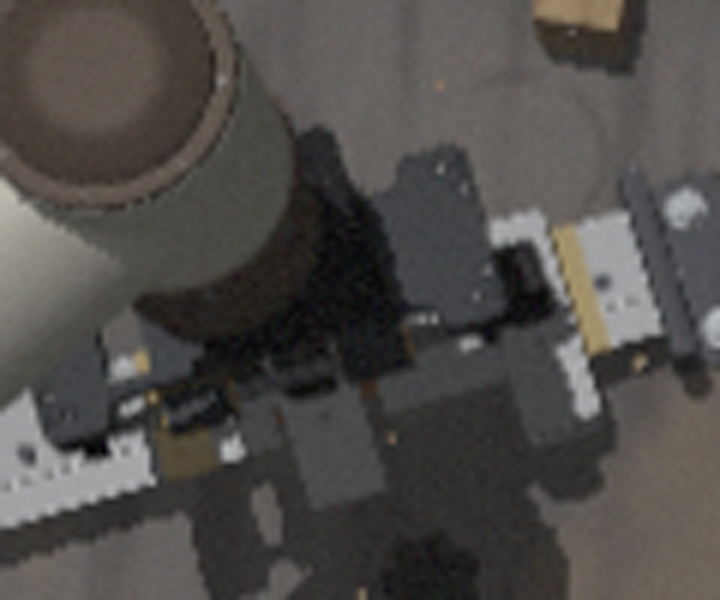

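```bash
python3 -m inch '[{"fingers":1.5,"delta_pos":[0,0,0],"spin":0},{"fingers":1.5,"delta_pos":[0,0,0],"spin":0},{"fingers":1.5,"delta_pos":[0,0,0],"spin":0},{"fingers":1.5,"delta_pos":[0,0,0],"spin":0},{"fingers":1.5,"delta_pos":[0,1,0],"spin":0},{"fingers":1.5,"delta_pos":[0,2,0],"spin":0},{"fingers":1.5,"delta_pos":[0,3,0],"spin":0},{"fingers":1.5,"delta_pos":[0,4,0],"spin":0},{"fingers":1.5,"delta_pos":[0,4,0],"spin":0}]'
```

```text
time_s: 16.95
tcp_pos: [0.5305, 0.2813, 0.0709]
ee_rot: [[-0.957, -0.289, 0.011], [-0.289, 0.957, -0.02], [-0.004, -0.023, -1.0]]
wrist_force: [31.4, -44.8, 16.9]
gripper_width: 0.33
```

```bash
python3 -m inch '[{"fingers":1.5,"delta_pos":[0,-2,0],"spin":0},{"fingers":1.5,"delta_pos":[0,-4,0],"spin":0},{"fingers":1.5,"delta_pos":[0,-4,0],"spin":0}]'
python3 - <<'E'
from h import *
s=sense();print(fence(s['tcp_pos']),s['tcp_pos'],s['gripper_width'],s['wrist_force'])
im=snap('side','l1',(200,170,300,245),8)
im=snap('top','l2',(200,120,320,220),6)
E
```

```text
time_s: 17.25
tcp_pos: [0.5371, 0.255, 0.0689]
ee_rot: [[-0.959, -0.282, 0.01], [-0.282, 0.96, 0.005], [-0.011, 0.002, -1.0]]
wrist_force: [5.6, -4.3, 8.4]
gripper_width: 0.248
(np.float64(0.00379047318050264), np.float64(-0.040068882017877464)) [0.53712081 0.25504095 0.06894645] 0.24752758385342497 [ 5.63228046 -4.31518153  8.37377117]
```

View pics/l1.png

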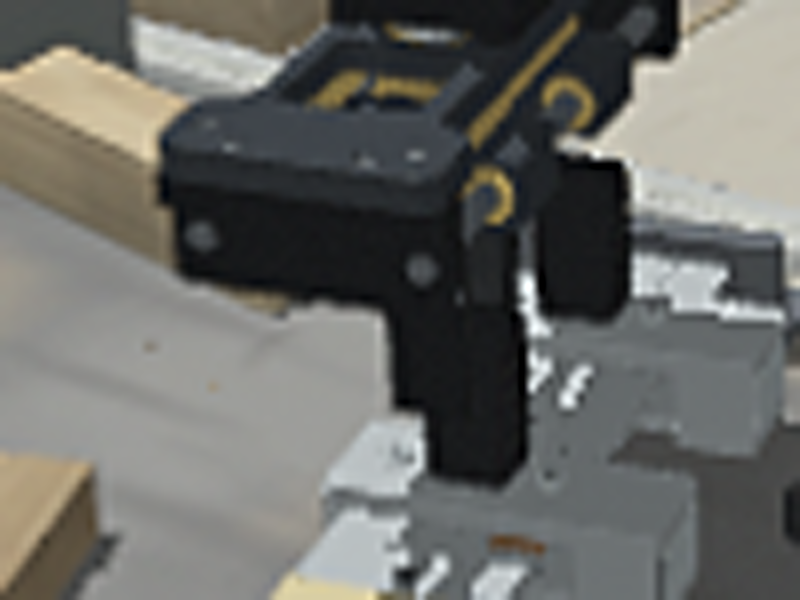

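View pics/l2.png

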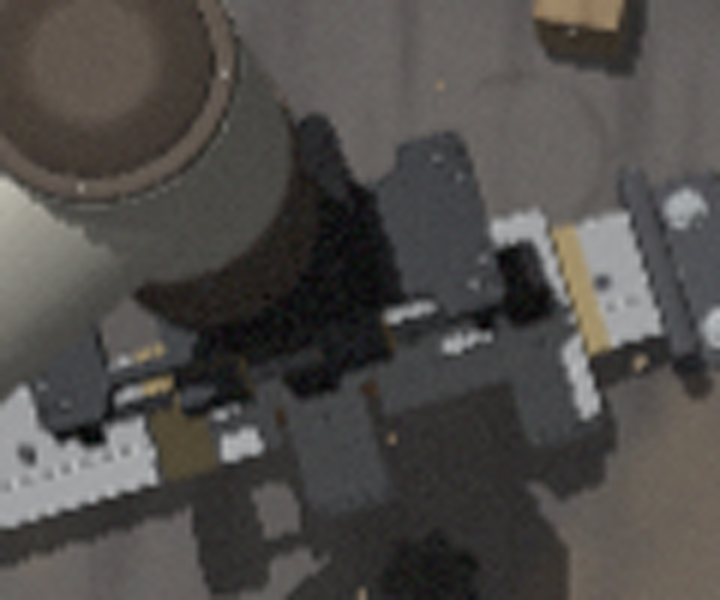

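```bash
python3 - <<'E'
from h import *
im=cv2.imread('pics/raw_l1.png')
V=cv2.resize(im[170:245,200:300],None,fx=8,fy=8,interpolation=cv2.INTER_CUBIC)
def draw(ox,oy,oz,th,col):
    t=np.deg2rad(th);c,s=np.cos(t),np.sin(t)
    def P(a,b,z): a,b,z=a/1e3,b/1e3,z/1e3; return tuple(int(k) for k in (proj('side',f2w(ox+a*c+z*s,oy+b,oz-a*s+z*c))-[200,170]+.45)*8)
    E=[((-60,18,8),(40,18,8)),((-60,-18,8),(40,-18,8)),((-60,18,8),(-60,-18,8)),((40,18,8),(40,-18,8)),((-60,18,8),(-60,18,-26)),((-60,-18,8),(-60,-18,-26)),((-60,18,-26),(-60,-18,-26)),((-60,18,-26),(-34,18,-26)),((40,18,8),(40,18,-26)),((-34,18,-26),(-34,18,0))]
    for a,b in E: cv2.line(V,P(*a),P(*b),col,1)
draw(0.001,-.040,.034,0,(0,255,0))
draw(0.003,-.040,.040,6,(0,0,255))
cv2.imwrite('pics/l3.png',V)
E
```

```text
(no output)
```

View pics/l3.png

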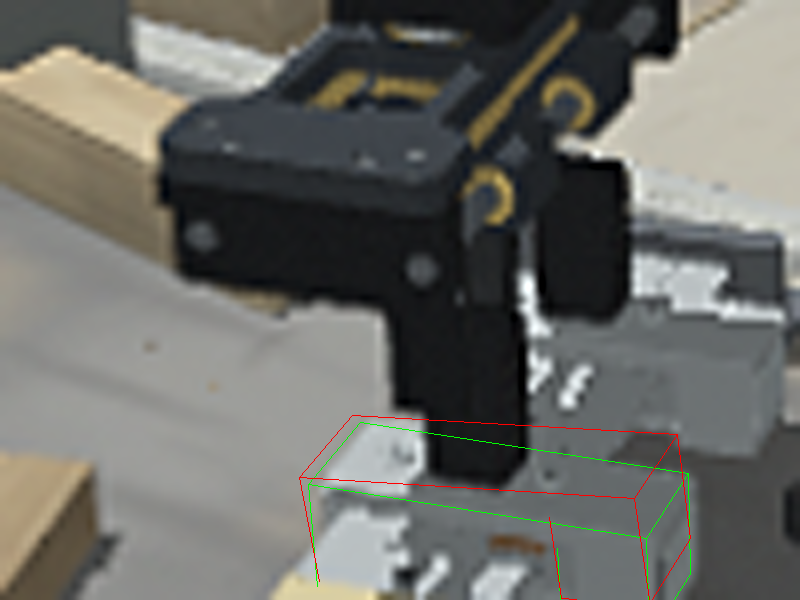

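```bash
python3 -m inch '[{"fingers":4,"delta_pos":[0,0,0],"spin":0},{"fingers":4,"delta_pos":[0,0,0],"spin":0},{"fingers":4,"delta_pos":[0,0,0],"spin":0},{"fingers":4,"delta_pos":[0,0,-4],"spin":0},{"fingers":4,"delta_pos":[0,0,-9],"spin":0},{"fingers":4,"delta_pos":[-5,0,-13],"spin":0},{"fingers":4,"delta_pos":[-10,0,-13],"spin":0},{"fingers":4,"delta_pos":[-12,0,-13],"spin":0}]'
python3 - <<'E'
from h import *
s=sense();print(fence(s['tcp_pos']),s['tcp_pos'],s['gripper_width'],s['wrist_force'])
im=snap('side','m1',(200,170,300,245),8)
im=snap('top','m2',(200,120,320,220),6)
A=unwarp('top',cv2.imread('pics/raw_m2.png'),-200,0,-80,50);cv2.imwrite('pics/m3.png',A)
E
```

```text
time_s: 18.15
tcp_pos: [0.6501, 0.29, 0.197]
ee_rot: [[-0.959, -0.282, 0.004], [-0.282, 0.959, 0.002], [-0.004, 0.001, -1.0]]
wrist_force: [-0.4, -0.2, -1.3]
gripper_width: 0.457
(np.float64(0.12202222513910278), np.float64(-0.03769850914700796)) [0.65008863 0.29000718 0.19702116] 0.4574535849455425 [-0.36990721 -0.15163146 -1.296029  ]
```

View pics/m1.png

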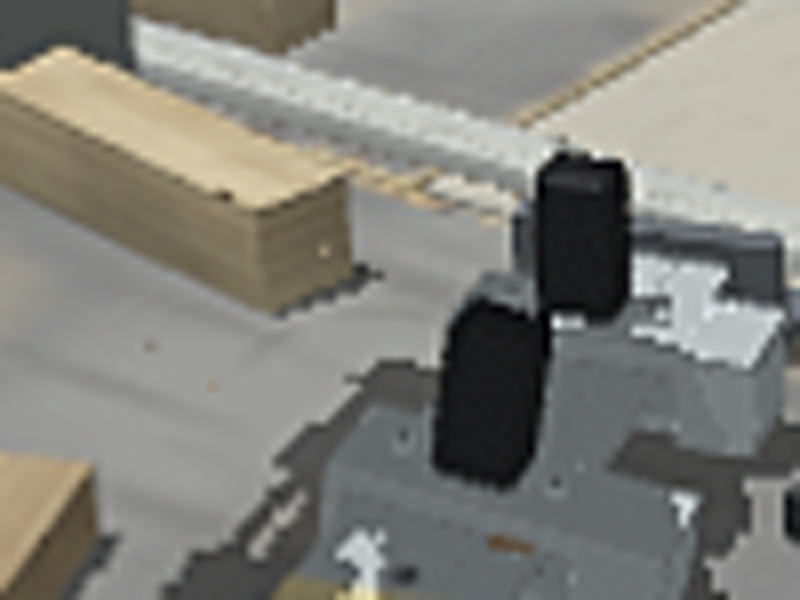

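View pics/m3.png

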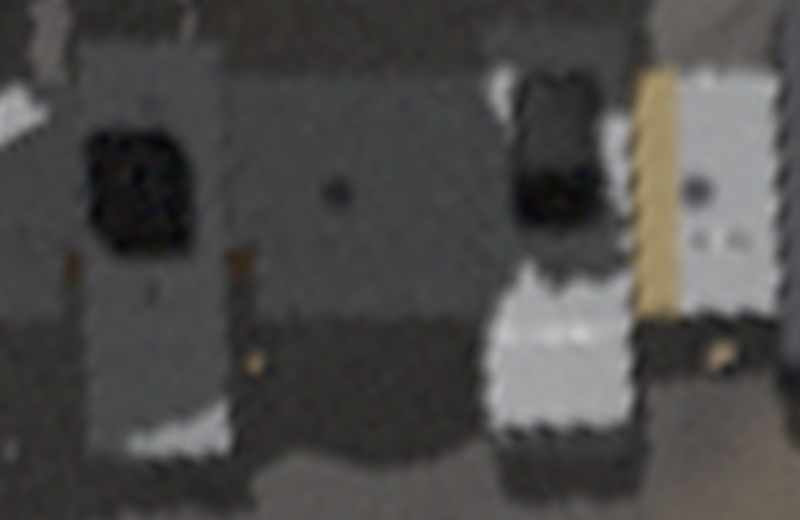

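```bash
python3 - <<'E'
from h import *
raw={(-60,-18,8):(697,490),(40,-18,8):(385,405),(-13,11,8):(507,487),(13,11,8):(435,465),(-13,-11,58):(550,312),(13,11,58):(447,320),(-13,11,58):(530,330)}
pts=[(k,np.array(v)/8-.45+[200,170]) for k,v in raw.items()]
p,r=fitstop2(pts,-.039,(0.0,.034,-5));print(np.round(p,4));print(np.round(r,1).tolist())
# reference: fitted stop
raw={(-60,18,8):(765,370),(13,11,58):(540,170),(-13,11,58):(618,195),(13,11,8):(535,300),(-13,11,8):(615,320)}
pts=[(k,np.array(v)/8-.45+[200,170]) for k,v in raw.items()]
p,r=fitstop2(pts,-.140,(0.0,.034,0));print(np.round(p,4));print(np.round(r,1).tolist())
E
```

```text
[-4.1000e-03  3.9100e-02 -7.4015e+00]
[[1.2, -0.5], [-0.8, -1.0], [0.8, 0.9], [-1.1, 0.7], [1.0, -1.0], [-1.0, -0.4], [-0.1, 1.3]]
[ 1.4000e-03  3.7800e-02 -3.9755e+00]
[[-1.1, -0.1], [0.2, -0.6], [0.7, -1.6], [0.1, 1.4], [0.1, 1.0]]
```

```bash
python3 -m inch '[{"fingers":4.5,"delta_pos":[5,-0.1,0],"spin":0},{"fingers":4.5,"delta_pos":[10,-0.1,0],"spin":0},{"fingers":4.5,"delta_pos":[13,-0.1,2],"spin":0},{"fingers":4.5,"delta_pos":[13,-0.1,5],"spin":0},{"fingers":4.5,"delta_pos":[13,-0.1,9],"spin":0},{"fingers":4.5,"delta_pos":[13,-0.1,12.5],"spin":0},{"fingers":4.5,"delta_pos":[13,-0.1,12.5],"spin":0},{"fingers":1.5,"delta_pos":[13,-0.1,12.5],"spin":0},{"fingers":1.5,"delta_pos":[13,-0.1,12.5],"spin":0},{"fingers":1.5,"delta_pos":[13,-0.1,12.5],"spin":0},{"fingers":1.5,"delta_pos":[13,-0.1,12.5],"spin":0},{"fingers":1.5,"delta_pos":[12.5,-0.1,12.5],"spin":0},{"fingers":1.5,"delta_pos":[12,-0.1,12.5],"spin":0},{"fingers":1.5,"delta_pos":[11.5,-0.1,12.5],"spin":0},{"fingers":1.5,"delta_pos":[11.5,-0.1,12.5],"spin":0}]'
python3 - <<'E'
from h import *
s=sense();print(fence(s['tcp_pos']),s['tcp_pos'],s['gripper_width'],s['wrist_force'])
im=snap('side','n1',(200,170,300,245),8)
E
```

```text
time_s: 19.75
tcp_pos: [0.5361, 0.2541, 0.0709]
ee_rot: [[-0.96, -0.282, -0.004], [-0.282, 0.96, -0.002], [0.004, -0.001, -1.0]]
wrist_force: [-5.4, -1.0, 5.4]
gripper_width: 0.248
(np.float64(0.002582468635941294), np.float64(-0.04065617606765344)) [0.53612227 0.25414256 0.07085123] 0.24824269990839176 [-5.35511155 -1.04591051  5.42007039]
```

View pics/n1.png

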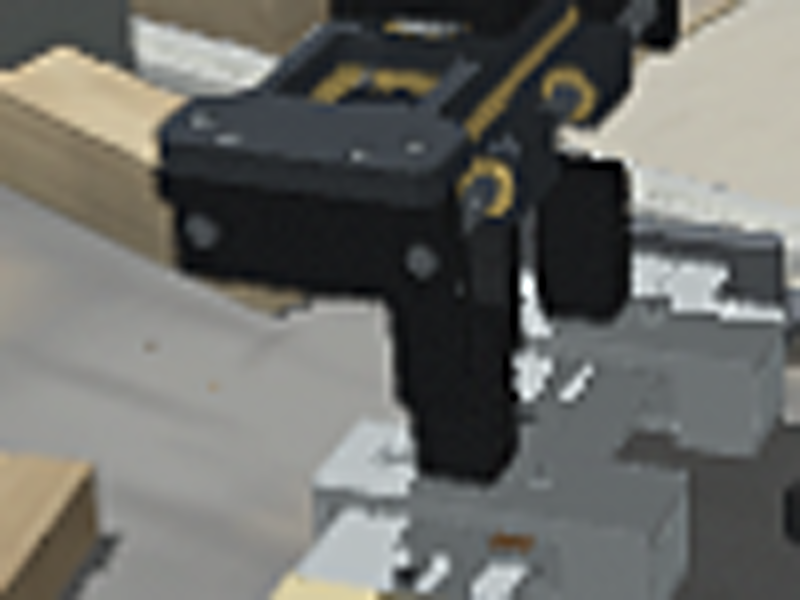

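```bash
cat >> h.py <<'E'
def overlay(raw,out,poses,box=(200,170,300,245),sc=8):
    im=cv2.imread(raw);V=cv2.resize(im[box[1]:box[3],box[0]:box[2]],None,fx=sc,fy=sc,interpolation=cv2.INTER_CUBIC)
    E=[((-60,18,8),(40,18,8)),((-60,-18,8),(40,-18,8)),((-60,18,8),(-60,-18,8)),((40,18,8),(40,-18,8)),((-60,18,8),(-60,18,-26)),((-60,-18,8),(-60,-18,-26)),((-60,18,-26),(-60,-18,-26)),((-60,18,-26),(-34,18,-26)),((40,18,8),(40,18,-26)),((-34,18,-26),(-34,18,0))]
    E+=[((a,b,8),(a,b,58)) for a in(-13,13) for b in (-11,11)]+[((-13,b,58),(13,b,58)) for b in(-11,11)]+[((a,-11,58),(a,11,58)) for a in(-13,13)]
    for (ox,oy,oz,th,col) in poses:
        t=np.deg2rad(th);c,s=np.cos(t),np.sin(t)
        def P(a,b,z): a,b,z=a/1e3,b/1e3,z/1e3; return tuple(int(k) for k in (proj('side',f2w(ox+a*c+z*s,oy+b,oz-a*s+z*c))-box[:2]+.45)*sc)
        for a,b in E: cv2.line(V,P(*a),P(*b),col,1)
    cv2.imwrite(out,V)
E
python3 - <<'E'
from h import *
overlay('pics/raw_n1.png','pics/n2.png',[(.001,-.0405,.032,0,(0,255,0)),(-.001,-.0405,.032,-4,(0,0,255)),(0,-.140,.034,0,(255,255,0))])
E
```

```text
(no output)
```

View pics/n2.png

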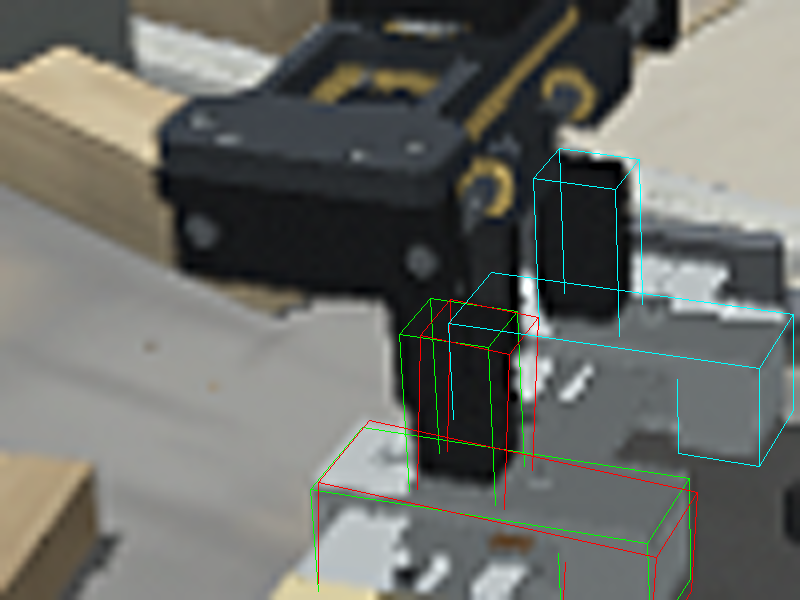

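```bash
python3 -m inch '[{"fingers":1.5,"delta_pos":[0.3,0,-0.2],"spin":0},{"fingers":1.5,"delta_pos":[0.5,0,-0.4],"spin":0},{"fingers":1.5,"delta_pos":[0.5,0,-0.4],"spin":0}]'
python3 - <<'E'
from h import *
s=sense();print(fence(s['tcp_pos']),s['tcp_pos'],s['gripper_width'],s['wrist_force'])
im=snap('side','o1',(200,170,300,245),8)
overlay('pics/raw_o1.png','pics/o2.png',[(.001,-.0405,.032,0,(0,255,0))])
E
```

```text
time_s: 20.1
tcp_pos: [0.5326, 0.2536, 0.0741]
ee_rot: [[-0.959, -0.282, 0.0], [-0.282, 0.959, 0.0], [-0.0, 0.0, -1.0]]
wrist_force: [0.2, 0.4, -2.7]
gripper_width: 0.253
(np.float64(-0.0009322159548903364), np.float64(-0.0402461912206449)) [0.53263123 0.25356484 0.07407301] 0.2525245601589783 [ 0.20704277  0.36433992 -2.74961064]
```

View pics/o2.png

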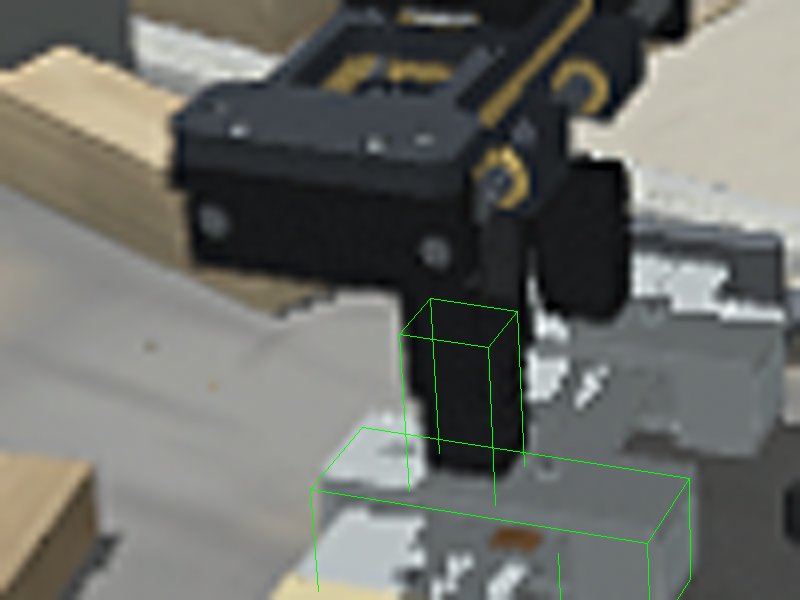

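```bash
python3 -m inch '[{"fingers":1.5,"delta_pos":[0,0.6,0],"spin":0},{"fingers":1.5,"delta_pos":[0,1.2,0],"spin":0},{"fingers":1.5,"delta_pos":[0,1.8,0],"spin":0},{"fingers":1.5,"delta_pos":[0,1.8,0],"spin":0}]'
```

```text
time_s: 20.55
tcp_pos: [0.5276, 0.272, 0.0739]
ee_rot: [[-0.959, -0.283, 0.0], [-0.283, 0.959, 0.0], [-0.0, 0.0, -1.0]]
wrist_force: [-0.2, -0.0, -4.1]
gripper_width: 0.253
```

```bash
python3 -m inch '[{"fingers":1.5,"delta_pos":[0,2,0],"spin":0},{"fingers":1.5,"delta_pos":[0,4.5,0],"spin":0},{"fingers":1.5,"delta_pos":[0,7,0],"spin":0},{"fingers":1.5,"delta_pos":[-0.1,9.5,0],"spin":0},{"fingers":1.5,"delta_pos":[-0.1,12,0],"spin":0},{"fingers":1.5,"delta_pos":[-0.1,14.5,0],"spin":0},{"fingers":1.5,"delta_pos":[-0.1,16.5,0],"spin":0},{"fingers":1.5,"delta_pos":[-0.1,17.4,0],"spin":0},{"fingers":1.5,"delta_pos":[-0.1,17.4,0],"spin":0},{"fingers":1.5,"delta_pos":[-0.1,17.4,0],"spin":0}]'
python3 - <<'E'
from h import *
s=sense();print(fence(s['tcp_pos']),s['tcp_pos'],s['gripper_width'],s['wrist_force'])
im=snap('side','p1',(170,200,290,290),6)
im=snap('top','p2',(140,120,320,240),4)
E
```

```text
time_s: 21.55
tcp_pos: [0.4795, 0.4373, 0.0738]
ee_rot: [[-0.96, -0.282, -0.001], [-0.282, 0.96, -0.001], [0.001, -0.001, -1.0]]
wrist_force: [0.0, -0.6, -2.4]
gripper_width: 0.249
(np.float64(-0.0011677853416755903), np.float64(0.15101774061341183)) [0.47952494 0.43730832 0.07377157] 0.24949080645341787 [ 0.04461214 -0.59273976 -2.39647307]
```

View pics/p1.png

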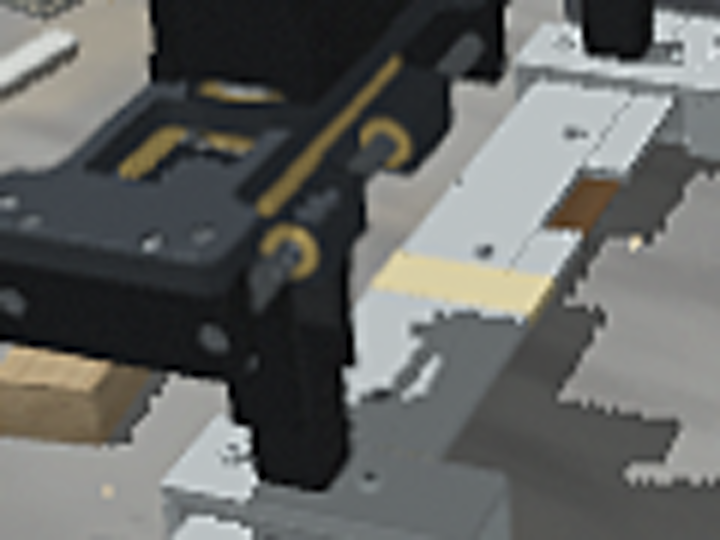

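View pics/p2.png

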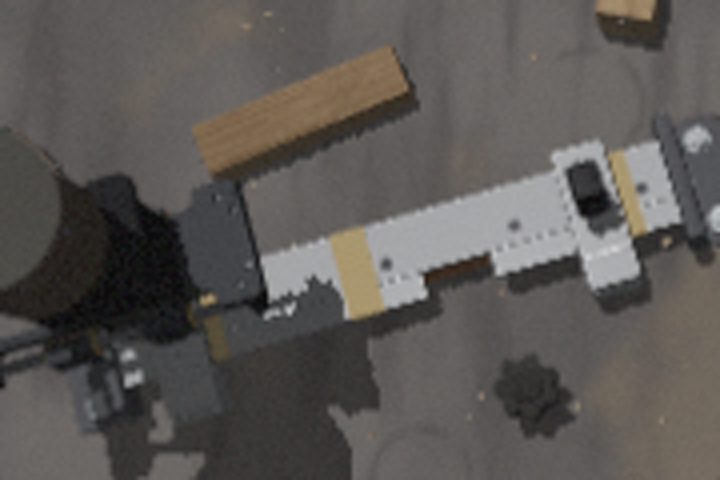

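```bash
python3 - <<'E'
from h import *
for n in('raw_top0','raw_c2'):
    A=unwarp('top',cv2.imread(f'pics/{n}.png'),110,160,-28,28,s=10)
    g=A[:,:,2].astype(float)
    for a,b in((40,200),(200,360),(380,520)):
        prof=cv2.GaussianBlur(g[a:b].mean(0)[None],(0,0),3)[0]
        seg=prof[150:350]; print(n,a,'line y',160-(150+seg.argmin())/10)
    B=unwarp('top',cv2.imread(f'pics/{n}.png'),-185,-130,-28,28,s=10)
    g=B[:,:,2].astype(float);prof=cv2.GaussianBlur(g[300:520].mean(0)[None],(0,0),3)[0];print('R',-130-(200+prof[200:350].argmin())/10)
E
```

```text
raw_top0 40 line y 135.2
raw_top0 200 line y 135.2
raw_top0 380 line y 134.8
R -158.0
raw_c2 40 line y 135.2
raw_c2 200 line y 135.2
raw_c2 380 line y 134.8
R -150.0
```

```bash
python3 -m inch '[{"fingers":1.5,"delta_pos":[0,0.2,0.1],"spin":0},{"fingers":1.5,"delta_pos":[0,0.2,0.3],"spin":0},{"fingers":1.5,"delta_pos":[0,0.2,0.5],"spin":0},{"fingers":1.5,"delta_pos":[0,0.2,0.5],"spin":0},{"fingers":1.5,"delta_pos":[0,0.2,0.5],"spin":0}]'
```

```text
time_s: 22.15
tcp_pos: [0.4799, 0.4401, 0.071]
ee_rot: [[-0.959, -0.282, 0.002], [-0.282, 0.959, 0.001], [-0.002, 0.0, -1.0]]
wrist_force: [0.3, -2.3, 6.2]
gripper_width: 0.251
```

```bash
python3 -m inch '[{"fingers":3.6,"delta_pos":[0,0,0],"spin":0},{"fingers":3.6,"delta_pos":[0,0,0],"spin":0},{"fingers":3.6,"delta_pos":[0,0,0],"spin":0},{"fingers":3.6,"delta_pos":[0,0,-4],"spin":0},{"fingers":3.6,"delta_pos":[0,0,-9],"spin":0},{"fingers":3.6,"delta_pos":[0,-4,-12],"spin":0},{"fingers":3.6,"delta_pos":[0,-40,-12],"spin":0},{"fingers":3.6,"delta_pos":[0,-40,-12],"spin":0},{"fingers":3.6,"delta_pos":[0,-40,-12],"spin":0},{"fingers":3.6,"delta_pos":[0,-40,-12],"spin":0},{"fingers":3.6,"delta_pos":[0,-40,-12],"spin":0},{"fingers":3.6,"delta_pos":[0,-40,-12],"spin":0},{"fingers":3.6,"delta_pos":[0,-40,-12],"spin":0},{"fingers":3.6,"delta_pos":[0,-40,-12],"spin":0}]'
python3 - <<'E'
from h import *
snap('side','q1',(170,190,300,290),6); snap('top','q2',(140,120,340,240),4)
t=cv2.imread('pics/raw_q2.png')
A=unwarp('top',t,100,180,-70,50,s=4);B=unwarp('top',t,-190,-110,-70,50,s=4);cv2.imwrite('pics/q3.png',np.hstack([A,B]))
E
```

```text
time_s: 23.55
tcp_pos: [0.5925, 0.052, 0.1888]
ee_rot: [[-0.961, -0.277, -0.0], [-0.277, 0.961, -0.001], [0.0, -0.001, -1.0]]
wrist_force: [-0.2, 0.1, 0.6]
gripper_width: 0.414
```

View pics/q1.png

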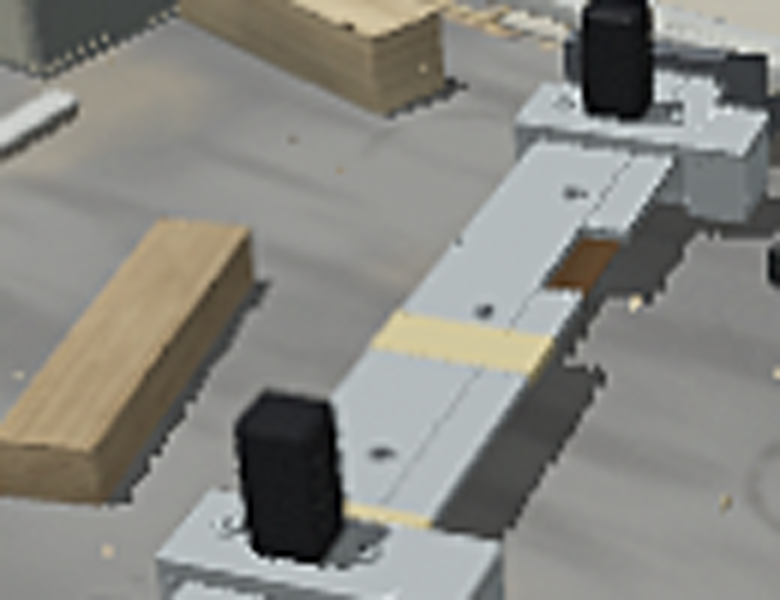

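View pics/q2.png

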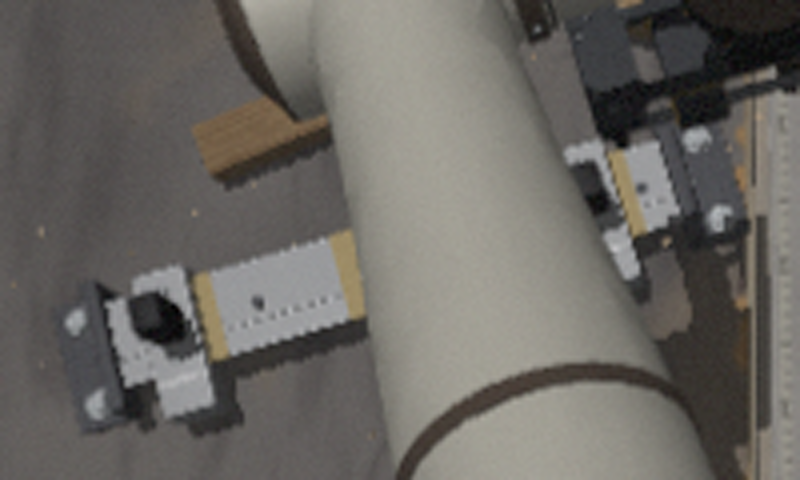

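View pics/q3.png

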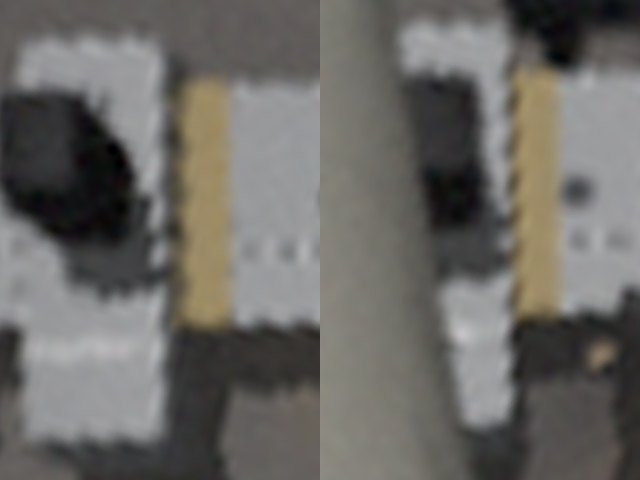

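```bash
python3 - <<'E'
from h import *
rows=[]
for n in('raw_c2','raw_q2'):
    A=unwarp('top',cv2.imread(f'pics/{n}.png'),115,155,-28,28,s=10)
    rows.append(cv2.resize(A,None,fx=2,fy=.5))
    for a,b in((60,160),(400,540)):
        p=A[a:b].astype(float).mean(0); print(n,a,[(round(155-c/10,1),int(p[c,2]),int(p[c,0])) for c in range(130,260,8)])
cv2.imwrite('pics/r.png',np.vstack(rows))
E
```

```text
raw_c2 60 [(142.0, 157, 103), (141.2, 157, 103), (140.4, 159, 103), (139.6, 159, 103), (138.8, 157, 102), (138.0, 149, 98), (137.2, 137, 92), (136.4, 126, 86), (135.6, 119, 82), (134.8, 121, 83), (134.0, 129, 87), (133.2, 139, 93), (132.4, 148, 97), (131.6, 153, 100), (130.8, 156, 102), (130.0, 157, 103), (129.2, 157, 104)]
raw_c2 400 [(142.0, 158, 104), (141.2, 158, 104), (140.4, 159, 105), (139.6, 160, 105), (138.8, 160, 105), (138.0, 156, 102), (137.2, 146, 97), (136.4, 134, 89), (135.6, 123, 83), (134.8, 119, 81), (134.0, 123, 83), (133.2, 134, 89), (132.4, 145, 95), (131.6, 153, 100), (130.8, 157, 102), (130.0, 158, 103), (129.2, 158, 103)]
raw_q2 60 [(142.0, 158, 161), (141.2, 150, 153), (140.4, 134, 138), (139.6, 115, 118), (138.8, 95, 96), (138.0, 80, 77), (137.2, 73, 64), (136.4, 76, 59), (135.6, 86, 61), (134.8, 103, 70), (134.0, 121, 81), (133.2, 136, 90), (132.4, 146, 96), (131.6, 151, 99), (130.8, 153, 100), (130.0, 154, 100), (129.2, 153, 100)]
raw_q2 400 [(142.0, 99, 102), (141.2, 110, 113), (140.4, 114, 117), (139.6, 108, 111), (138.8, 97, 97), (138.0, 87, 82), (137.2, 84, 72), (136.4, 87, 69), (135.6, 93, 69), (134.8, 103, 72), (134.0, 116, 79), (133.2, 131, 88), (132.4, 143, 95), (131.6, 151, 100), (130.8, 155, 101), (130.0, 156, 102), (129.2, 156, 101)]
```

View pics/r.png

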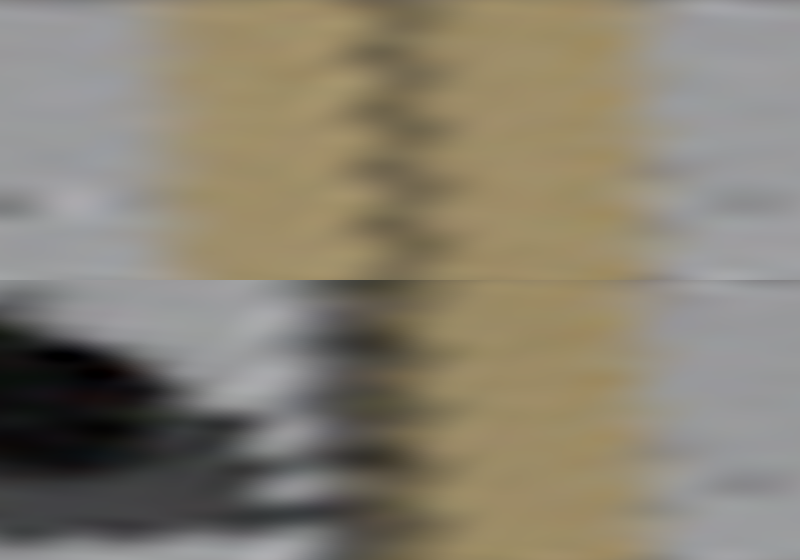

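```bash
python3 - <<'E'
from h import *
im=cv2.imread('pics/raw_q1.png');i0=cv2.imread('pics/raw_side0.png')
A=unwarp('side',im,105,155,-28,28,s=8);B=unwarp('side',i0,105,155,-28,28,s=8)
cv2.imwrite('pics/r2.png',np.hstack([B,A]))
for a in (-.02,-.01,0):
  # where does saddle top right edge with face y=F at z .042 land on z=.034?
  for F in(.135,.1373):
    o=at('side',*proj('side',f2w(a,F,.042)),.034); t=at('top',*proj('top',f2w(a,F,.042)),.034); print(a,F,np.round(fence(o),4),np.round(fence(t),4))
g=cv2.imread('pics/raw_c2.png');C2=unwarp('top',g,-185,-135,-28,28,s=10)
for a,b in((60,160),(450,540)):
    p=C2[a:b].astype(float).mean(0); print([(round(-135-c/10,1),int(p[c,2]),int(p[c,0])) for c in range(180,280,8)])
E
```

```text
-0.02 0.135 [-0.015   0.1257] [-0.0179  0.1371]
-0.02 0.1373 [-0.015  0.128] [-0.0179  0.1394]
-0.01 0.135 [-0.0048  0.1257] [-0.0078  0.1371]
-0.01 0.1373 [-0.0048  0.128 ] [-0.0078  0.1394]
0 0.135 [0.0054 0.1257] [0.0022 0.1371]
0 0.1373 [0.0054 0.128 ] [0.0022 0.1394]
[(-153.0, 157, 161), (-153.8, 161, 165), (-154.6, 158, 162), (-155.4, 150, 152), (-156.2, 137, 134), (-157.0, 126, 114), (-157.8, 120, 96), (-158.6, 124, 87), (-159.4, 135, 89), (-160.2, 148, 96), (-161.0, 157, 103), (-161.8, 160, 105), (-162.6, 159, 105)]
[(-153.0, 134, 137), (-153.8, 139, 142), (-154.6, 143, 147), (-155.4, 145, 149), (-156.2, 141, 142), (-157.0, 134, 128), (-157.8, 126, 110), (-158.6, 122, 93), (-159.4, 127, 86), (-160.2, 139, 89), (-161.0, 151, 97), (-161.8, 158, 102), (-162.6, 159, 104)]
```

View pics/r2.png

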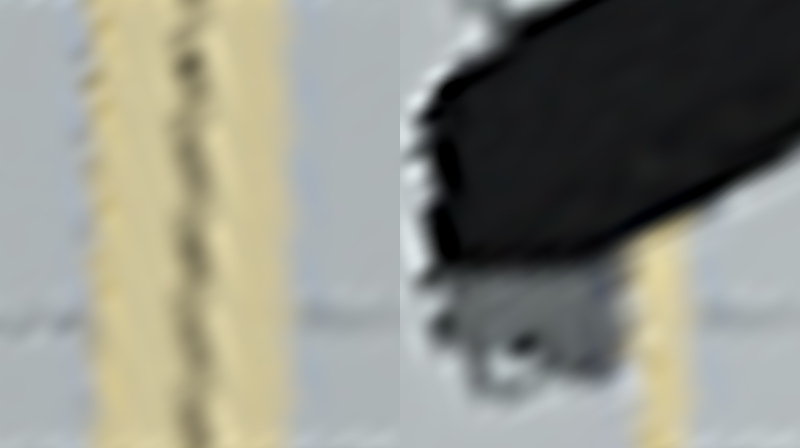

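```bash
python3 -m inch '[{"fingers":4.5,"delta_pos":[0,40,0],"spin":0},{"fingers":4.5,"delta_pos":[0,40,0],"spin":0},{"fingers":4.5,"delta_pos":[0,40,0],"spin":0},{"fingers":4.5,"delta_pos":[0,40,0],"spin":0},{"fingers":4.5,"delta_pos":[0,40,0],"spin":0},{"fingers":4.5,"delta_pos":[0,40,0],"spin":0},{"fingers":4.5,"delta_pos":[0,40,0],"spin":0},{"fingers":4.5,"delta_pos":[0,40,0],"spin":0},{"fingers":4.5,"delta_pos":[0,40,0],"spin":0},{"fingers":4.5,"delta_pos":[0,40,4],"spin":0},{"fingers":4.5,"delta_pos":[0,40,8],"spin":0},{"fingers":4.5,"delta_pos":[0,40,11.5],"spin":0},{"fingers":4.5,"delta_pos":[0,40,11.5],"spin":0}]'
python3 - <<'E'
from h import *
s=sense();print(fence(s['tcp_pos']),s['tcp_pos'],s['gripper_width'],s['wrist_force'])
E
```

```text
time_s: 24.95
tcp_pos: [0.4753, 0.4378, 0.0683]
ee_rot: [[-0.959, -0.283, -0.008], [-0.282, 0.959, -0.009], [0.01, -0.007, -1.0]]
wrist_force: [-0.7, -0.7, 0.7]
gripper_width: 0.518
(np.float64(-0.005109691327978348), np.float64(0.15265062037971774)) [0.47528523 0.43778771 0.06832953] 0.5184945838354368 [-0.71180647 -0.68231601  0.70768323]
```

```bash
python3 -m inch '[{"fingers":4.5,"delta_pos":[-0.1,-0.15,0],"spin":0},{"fingers":4.5,"delta_pos":[-0.1,-0.15,0],"spin":0},{"fingers":4.5,"delta_pos":[-0.1,-0.15,0],"spin":0}]'
python3 - <<'E'
from h import *
s=sense();print(fence(s['tcp_pos']),s['tcp_pos'],s['gripper_width'],s['wrist_force'])
E
```

```text
time_s: 25.25
tcp_pos: [0.4813, 0.4402, 0.0767]
ee_rot: [[-0.959, -0.282, 0.003], [-0.282, 0.959, 0.004], [-0.004, 0.003, -1.0]]
wrist_force: [0.3, 0.4, 0.7]
gripper_width: 0.52
(np.float64(0.0013549132187828236), np.float64(0.15333612787880874)) [0.48130832 0.44023381 0.07672448] 0.5195048682472059 [0.26407856 0.41904822 0.71817992]
```

```bash
python3 -m inch '[{"fingers":4.5,"delta_pos":[0,-0.1,0.2],"spin":0},{"fingers":4.5,"delta_pos":[0,-0.1,0.2],"spin":0},{"fingers":4.5,"delta_pos":[0,-0.1,0.2],"spin":0},{"fingers":4.5,"delta_pos":[0,-0.1,0.2],"spin":0}]'
python3 - <<'E'
from h import *
s=sense();print(fence(s['tcp_pos']),s['tcp_pos'],s['gripper_width'],s['wrist_force'])
E
```

```text
time_s: 25.65
tcp_pos: [0.4808, 0.4379, 0.0722]
ee_rot: [[-0.959, -0.282, 0.0], [-0.282, 0.959, 0.0], [-0.0, 0.0, -1.0]]
wrist_force: [0.5, 0.4, 0.1]
gripper_width: 0.517
(np.float64(0.000239214914333092), np.float64(0.1512718828371121)) [0.48080683 0.43794156 0.0722314 ] 0.5172804529509267 [0.54473873 0.43600182 0.0583484 ]
```

```bash
python3 -m inch '[{"fingers":1.5,"delta_pos":[0,0,0],"spin":0},{"fingers":1.5,"delta_pos":[0,0,0],"spin":0},{"fingers":1.5,"delta_pos":[0,0,0],"spin":0},{"fingers":1.5,"delta_pos":[0,0,0],"spin":0},{"fingers":1.5,"delta_pos":[0,0,0],"spin":0},{"fingers":1.5,"delta_pos":[0,0,0],"spin":0}]'
python3 -m inch '[{"fingers":3.6,"delta_pos":[0,0,0],"spin":0},{"fingers":3.6,"delta_pos":[0,0,0],"spin":0},{"fingers":3.6,"delta_pos":[0,0,0],"spin":0},{"fingers":3.6,"delta_pos":[0,0,0],"spin":0},{"fingers":3.6,"delta_pos":[0,0,-2],"spin":0},{"fingers":3.6,"delta_pos":[0,0,-5],"spin":0},{"fingers":3.6,"delta_pos":[0,0,-9],"spin":0},{"fingers":3.6,"delta_pos":[0,-3,-12],"spin":0},{"fingers":3.6,"delta_pos":[0,-55,-12],"spin":0},{"fingers":3.6,"delta_pos":[0,-55,-12],"spin":0},{"fingers":3.6,"delta_pos":[0,-55,-12],"spin":0},{"fingers":3.6,"delta_pos":[0,-55,-12],"spin":0},{"fingers":3.6,"delta_pos":[0,-55,-12],"spin":0},{"fingers":3.6,"delta_pos":[0,-55,-12],"spin":0},{"fingers":3.6,"delta_pos":[0,-55,-12],"spin":0},{"fingers":3.6,"delta_pos":[0,-55,-12],"spin":0},{"fingers":3.6,"delta_pos":[0,-55,-12],"spin":0},{"fingers":3.6,"delta_pos":[0,-55,-12],"spin":0}]'
python3 - <<'E'
from h import *
snap('side','u1',(170,190,300,290),6); snap('top','u2',(140,120,340,240),4)
t=cv2.imread('pics/raw_u2.png');im=cv2.imread('pics/raw_u1.png')
A=unwarp('top',t,100,180,-70,50,s=4);B=unwarp('top',t,-190,-110,-70,50,s=4);cv2.imwrite('pics/u3.png',np.hstack([A,B]))
A=unwarp('side',im,105,155,-28,28,s=8);cv2.imwrite('pics/u4.png',np.hstack([unwarp('side',cv2.imread('pics/raw_side0.png'),105,155,-28,28,s=8),A]))
A=unwarp('top',t,115,155,-28,28,s=10)
for a,b in((60,160),(400,540)):
    p=A[a:b].astype(float).mean(0); print([(round(155-c/10,1),int(p[c,2]),int(p[c,0])) for c in range(130,260,8)])
A=unwarp('side',im,105,155,-28,28,s=8);p=A[300:440].astype(float).mean(0);print([(round(155-c/8,1),int(p[c,2]),int(p[c,0])) for c in range(180,320,8)])
E
```

```text
time_s: 26.25
tcp_pos: [0.4809, 0.4385, 0.0722]
ee_rot: [[-0.959, -0.282, 0.001], [-0.282, 0.959, 0.001], [-0.001, 0.001, -1.0]]
wrist_force: [-0.0, 1.6, -0.7]
gripper_width: 0.251
time_s: 28.05
tcp_pos: [0.6302, -0.0727, 0.1922]
ee_rot: [[-0.959, -0.282, 0.0], [-0.282, 0.959, -0.0], [0.0, -0.0, -1.0]]
wrist_force: [0.6, 0.8, -0.4]
gripper_width: 0.412
[(142.0, 158, 161), (141.2, 156, 159), (140.4, 149, 152), (139.6, 134, 137), (138.8, 114, 116), (138.0, 93, 95), (137.2, 79, 77), (136.4, 75, 67), (135.6, 83, 65), (134.8, 99, 70), (134.0, 118, 79), (133.2, 135, 88), (132.4, 145, 94), (131.6, 150, 98), (130.8, 153, 100), (130.0, 154, 101), (129.2, 155, 102)]
[(142.0, 87, 89), (141.2, 101, 102), (140.4, 112, 115), (139.6, 115, 117), (138.8, 106, 109), (138.0, 91, 93), (137.2, 80, 78), (136.4, 79, 69), (135.6, 87, 68), (134.8, 100, 71), (134.0, 115, 78), (133.2, 129, 86), (132.4, 142, 94), (131.6, 150, 99), (130.8, 154, 101), (130.0, 155, 102), (129.2, 155, 102)]
[(132.5, 126, 133), (131.5, 122, 130), (130.5, 119, 129), (129.5, 118, 130), (128.5, 123, 133), (127.5, 135, 141), (126.5, 152, 150), (125.5, 170, 156), (124.5, 188, 159), (123.5, 202, 157), (122.5, 210, 155), (121.5, 212, 156), (120.5, 208, 161), (119.5, 199, 168), (118.5, 189, 176), (117.5, 179, 181), (116.5, 173, 184), (115.5, 171, 185)]
```

View pics/u3.png

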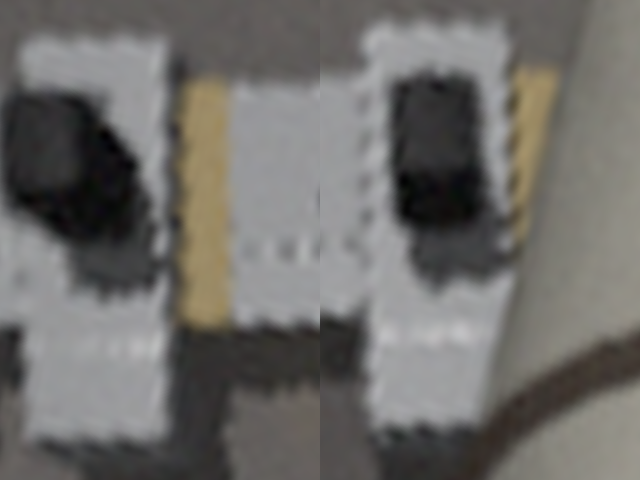

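View pics/u4.png

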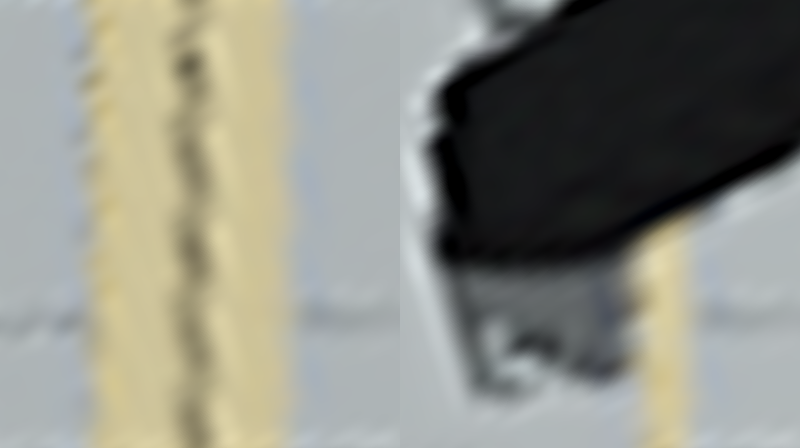

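View pics/u2.png

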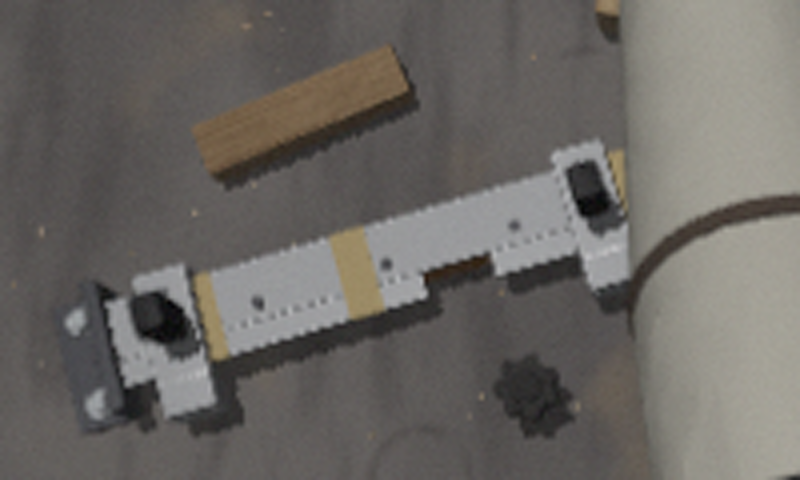

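```bash
python3 - <<'E'
from h import *
def edges(n,y0,y1,x0,x1,z=.042):
    A=unwarp('top',cv2.imread(f'pics/{n}.png'),y0,y1,x0,x1,z=z,s=10).astype(float).mean(2)
    H=A.shape[0]; out=[]
    for k in range(4):
        p=A[k*H//4:(k+1)*H//4].mean(0); W=len(p);c=W//2
        hi=np.median(p[c-80:c+80]); 
        lo_l=p[:c].min(); lo_r=p[c:].min()
        l=c-np.argmax(p[:c][::-1]<(hi+lo_l)/2); r=c+np.argmax(p[c:]<(hi+lo_r)/2)
        out.append((round(y1-l/10,1),round(y1-r/10,1),int(hi),int(lo_l),int(lo_r)))
    return out
print('loose nose',edges('raw_u2',125,183,-54,-36))
print('loose before',edges('raw_q2',125,183,-54,-36))
print('fitted nose',edges('raw_c2',-168,-110,-54,-36))
print('fitted u2',edges('raw_u2',-168,-110,-54,-36))
E
```

```text
loose nose [(np.float64(172.1), np.float64(135.7), 161, 39, 44), (np.float64(171.5), np.float64(136.2), 154, 43, 47), (np.float64(171.6), np.float64(135.6), 153, 43, 47), (np.float64(173.2), np.float64(136.2), 154, 40, 48)]
loose before [(np.float64(172.1), np.float64(136.2), 174, 40, 44), (np.float64(172.4), np.float64(136.8), 161, 44, 46), (np.float64(171.9), np.float64(136.5), 154, 42, 46), (np.float64(173.3), np.float64(136.5), 155, 46, 49)]
fitted nose [(np.float64(-121.8), np.float64(-157.0), 170, 41, 43), (np.float64(-121.1), np.float64(-157.8), 162, 42, 35), (np.float64(-122.1), np.float64(-157.4), 163, 63, 47), (np.float64(-121.8), np.float64(-158.0), 164, 80, 51)]
fitted u2 [(np.float64(-121.8), np.float64(-153.2), 166, 39, 103), (np.float64(-121.0), np.float64(-152.1), 159, 41, 103), (np.float64(-122.1), np.float64(-153.6), 159, 61, 58), (np.float64(-121.6), np.float64(-152.5), 160, 77, 52)]
```

```bash
python3 - <<'E'
from h import *
overlay('pics/raw_u1.png','pics/v1.png',[(.0,.1492,.034,0,(0,255,0)),(0,.1532,.034,0,(0,0,255))],(175,245,265,305),9)
V=cv2.imread('pics/v1.png')
i0=cv2.imread('pics/raw_side0.png')
# line/tape positions in side at several x, raw image unwarped
B=unwarp('side',i0,105,155,-28,28,s=8).astype(float)
for a in range(0,448,64):
    p=cv2.GaussianBlur(B[a:a+64].mean(0)[:,2][None],(0,0),2)[0]; print('x',28-(a+32)/8,'line',155-(120+p[120:260].argmin())/8)
E
```

```text
x 24.0 line 131.375
x 16.0 line 131.25
x 8.0 line 131.125
x 0.0 line 131.0
x -8.0 line 130.875
x -16.0 line 130.625
x -24.0 line 130.75
```

View pics/v1.png

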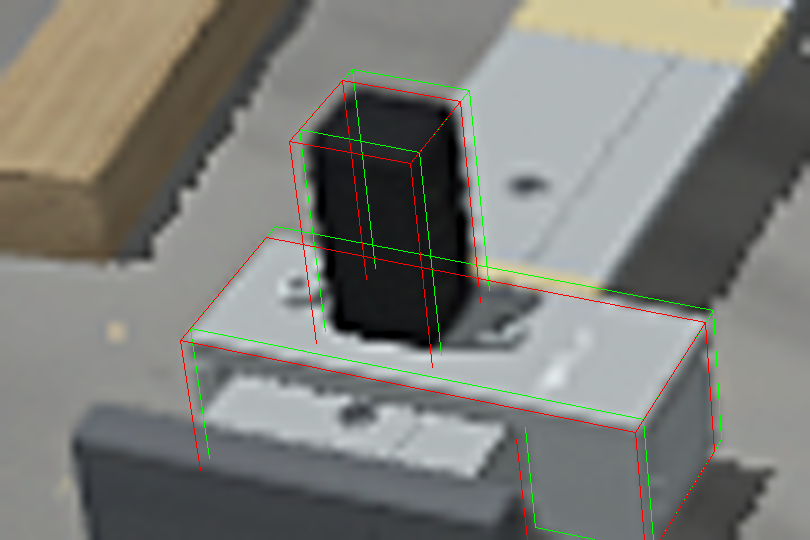

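```bash
python3 - <<'E'
from h import *
import cv2
s=cv2.imread('pics/raw_u1.png')
V=cv2.resize(s[255:300,190:260],None,fx=11,fy=11,interpolation=cv2.INTER_CUBIC);cv2.imwrite('pics/v2.png',V)
for k,v in {'fl':(188,338),'nl':(640,425),'nr':(703,320),'fr':(275,238)}.items():
    u=np.array(v)/9-.45+[175,245]; print(k,np.round(fence(at('side',*u,.042)),4))
# raw side profiles: nose/saddle top region unwarped at z=.042
A=unwarp('side',s,105,185,-65,45,z=.042,s=5);cv2.imwrite('pics/v3.png',A)
E
```

```text
fl [0.0389 0.17  ]
nl [-0.06    0.1688]
nr [-0.0592  0.1347]
fr [0.0382 0.1348]
```

View pics/v3.png

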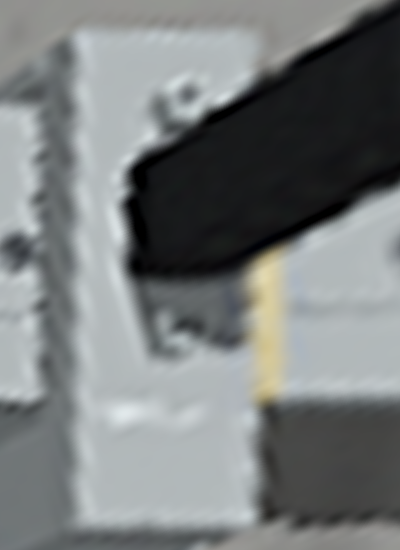

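```bash
python3 - <<'E'
from h import *
i0=cv2.imread('pics/raw_side0.png');s=cv2.imread('pics/raw_u1.png')
B=unwarp('side',i0,-185,-135,-28,28,s=8).astype(float)
for a in (250,300,350,400):
    p=cv2.GaussianBlur(B[a:a+50].mean(0)[:,2][None],(0,0),2)[0]; print('x',28-(a+25)/8,'line',-135-(100+p[100:260].argmin())/8)
A=unwarp('side',s,-185,-105,-65,45,z=.042,s=5)
C2=unwarp('side',s,115,195,-65,45,z=.042,s=5)
D=unwarp('side',i0,-185,-105,-65,45,z=.034,s=5)
cv2.imwrite('pics/v4.png',np.hstack([D,A]))
E
```

```text
x -6.375 line -162.5
x -12.625 line -159.625
x -18.875 line -161.25
x -25.125 line -161.875
```

View pics/v4.png

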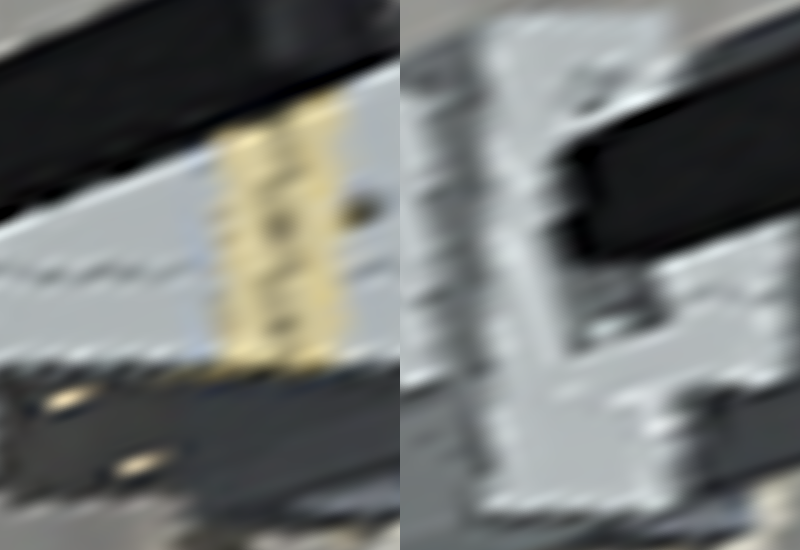

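```bash
python3 - <<'E'
from h import *
from station import finish_job
s=sense();print(s['time_s'],s['tcp_pos'],s['wrist_force'],s['gripper_width'])
print(finish_job())
E
```

```text
28.15 [ 0.6306763  -0.07615215  0.19146882] [-0.19395586  0.462987   -0.81339004] 0.4141091344258127
the job is handed in; nothing more can be done
None
```

Both stops are placed at their pencil lines and released, and I handed the job in at 28.2 s of the 58 s allowed. `finish_job` gives no verdict, so the figures below are my own last checks.

**What I did**
- **Fitted stop:** I slid it from the notch to the right-hand line.
- **Loose stop, tilting:** The moves cannot tilt the tool. I picked the stop up and pushed its far wall against the rail's edge, which raised the nose about 27°.
- **Loose stop, fitting:** I hooked the claw under the far lip and swung the nose down through the notch.
- **Loose stop, sliding:** My first slide jammed at about 55 N on the wrist. I had let go in the notch, and there the stop tips nose-down. I regripped it, brought it level and lifted it slightly clear of the rail. Then I slid it to the left-hand line, set it down, nudged it once towards the line and released it.

**Last checks**

| Stop | Offset by top camera (positive = left of the line) | Offset by arm position |
|---|---|---|
| Fitted, right-hand line | +0.4 mm | +0.4 mm |
| Loose, left-hand line | +0.8 mm | −1.4 mm |

- **Side camera disagrees:** It read about 2.6 mm further left for both stops: roughly +3 for the fitted and +3.4 for the loose. I took this as a bias of that view, because the top camera is almost straight above the fitted stop. If the side camera were right, the loose stop would be just outside the 3 mm limit.
- **Seating:** In the pictures the loose stop looks flat and square, about 2 to 4 mm towards the robot from the rail's centre line. The limit is 7 mm.
- **Bystanders:** The offcut behind the fence and the star knob showed no movement in the last top picture. I did not re-measure the others after the final move. The gripper ended up well clear, with almost no force on the wrist.

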